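# Clamp a battery pack in the cam-lock charging dock

### The job

Take the blue battery pack with the orange band out of the bamboo rack, lay it down on its broad face on the open rubber table top and let go, then take it again across its width and lay it flat in the charging dock between the red jaw and the grey contact block, its black terminal end towards the block. With the pack lying there free, swing the dock's red cam lever a quarter turn clockwise, fully home, so that the jaw draws the pack tight against the block, and let go. Leave the other pack in the rack and do not knock over or shove the other things.

Things in the scene. Friction and masses are not known exactly. Their poses are not given: they have to be found in the camera images.
- pack_a_centre (a point): Centre of the blue box-shaped battery pack with the ORANGE band, to be docked: 25 mm thick (own x), 139 mm long (own y), 47 mm (own z), 0.2 to 0.4 kg. Starts on a long narrow edge in the rack, own z up, own y along the rack's y, underside 10 mm above the table. Stands alone on that edge; topples if leaned over 28 degrees about its y. Laid flat, own x is vertical, either way up.
- pack_a_terminals (a point): Middle of that pack's terminal end face (black cap, two small brass discs), 69.5 mm from its centre along its own -y. The orange band is at the other end.
- pack_b_centre (a point): Centre of the other, like-sized blue pack with a GREY band; it stays in the rack. Either pack may be in either place.
- rack: Fixed bamboo rack, origin under its centre. Base 165 x 165 mm, 10 mm thick; packs stand centred at x = -42.5 and +42.5 mm, y = 0. Beside their broad faces, 8 mm dowels 46 mm high at y = -55 and +55 mm (2 mm play); the middle 100 mm of each pack is free for fingers. End bars at y = +-78 mm are 40 mm high, corner posts 62 mm. Lift a pack 60 mm to clear.
- dock: Fixed charging dock, origin under the bed's centre on the table. Base plate x -50 to 50, y -123 to 113 mm, top at 12 mm. Grey contact block at -y: face at y = -69.5 mm, 85 mm wide, 48 mm high. Red jaw at +y: face at y = 80.5 mm at cam angle 0, 40 mm high. The pack lies flat between them along the dock's y, with 9 to 11 mm of free length (best centre y = 5 mm, x = 0).
- dock_bed (a point): Centre of the dock's bed on the plate's top face, 12 mm above the table; axes as the dock's. Four guides 10 mm high, inner faces at x = -26.5 and +26.5 mm, stand at y = -66 to -44 and 44 to 66 mm; between them the pack's sides are free for fingers.
- cam_grip (a point): Middle of the upright round yellow grip at the end of the red cam lever: 22 mm diameter, 44 mm tall (60 to 104 mm above the table), 75 mm from the lever's axis. The lever bar under it is 18 mm wide, 50 to 60 mm above the table. It points along the dock's -y when open, along the dock's -x when closed.
- cam_axis (a point): Point on the cam lever's upright axis, at the height of the middle of the grip; 94.5 mm from the dock's origin along its -y.
- cam (a joint): Cam lever angle, rad: 0 open, grows clockwise seen from above, end stop at 1.571 (fully home). Starts between 0 and 0.2. It draws the jaw 14 mm towards the block over the full turn, evenly. Stiff: stays where it is left; 3 to 6 N at the grip turns it.
- jaw (a joint): How far the red jaw's springs are pressed in, m: 0 when free, about 0.003 (4 N per mm) with a pack clamped and the cam home.
- receiver: Loose black receiver box, 55 x 70 x 28 mm, origin under its centre. Bystander.
- spur_gear: Loose steel spur gear lying flat, 64 mm diameter, 14 mm high, origin under its centre. Bystander.
- body_post: Loose chrome body post standing on a 36 mm foot, 70 mm tall, origin under its foot. Bystander.
- driver: Loose screwdriver, 160 mm long, lying along its own x. Bystander.
There are look-alikes about, which are no part of the job. Leave any brown or pink look-alike of the part that bears pack_a_centre alone.

How it is judged:
On the way, in this order (a step that is already met when the one before it is completed fails the run):
1. the orange-banded pack lies on its broad face on the table top, let go (height (world z) of pack_a_centre below 0.017 m and angle between the x axis of pack_a_centre and the z axis of dock_bed, either way round below 0.1 rad and contact force between the fingers and pack_a below 0.1 N), for 0.2 s.
2. the pack lies flat in the dock, terminal end towards the block, let go, with the cam still open (z of pack_a_centre in the frame of dock_bed between 0.008 and 0.017 m and angle between the x axis of pack_a_centre and the z axis of dock_bed, either way round below 0.1 rad and horizontal distance between pack_a_centre and dock_bed below 0.015 m and y of pack_a_terminals in the frame of dock_bed below -0.05 m and contact force between the fingers and pack_a below 0.1 N and value of joint cam below 0.5 rad), for 0.2 s.
At the end, for the whole second after the job is handed in: Cam at 1.4 rad or more, jaw springs pressed in 1 mm or more; the orange-banded pack at rest, flat on the bed (0.08 rad, height within 3.5 mm, 8 mm sideways), terminal end within 2.5 mm of the block; the grey-banded pack within 20 mm of its start (value of joint cam above 1.4 rad and value of joint jaw above 0.001 m and y of pack_a_terminals in the frame of dock_bed between -0.072 and -0.067 m and x of pack_a_centre in the frame of dock_bed between -0.008 and 0.008 m and z of pack_a_centre in the frame of dock_bed between 0.009 and 0.016 m and angle between the x axis of pack_a_centre and the z axis of dock_bed, either way round below 0.08 rad and linear speed of pack_a below 0.02 m/s and velocity of joint cam below 0.05 rad/s and distance of pack_b_centre from where it was at the start of the episode below 0.02 m); the robot touches nothing.
It fails at once if the grey-banded pack is taken out or shoved more than 30 mm (distance of pack_b_centre from where it was at the start of the episode above 0.03 m).
It fails at once if the receiver, gear, body post or screwdriver is shoved more than 30 mm (distance of any of receiver, spur_gear, body_post, driver from where it was at the start of the episode above 0.03 m).
It fails at once if the body post is knocked over (angle between body_post's own z axis and vertical above 0.5 rad).
It also fails if it takes over 69 s, if anything falls off the work surface, if the arm or the gripper's body presses on something with over 40 N, if the wrist force passes 120 N, or if a joint passes its speed limit or range.

### The arm

A 6-joint arm with a two-finger parallel gripper is mounted at the origin on the work surface. World frame = base frame: x ahead of the robot, y to its left, z up, the work surface at z = 0. Lengths are in m, angles in rad, forces in N, time in s.
With the tool pointing down it reaches from about 0.25 to 0.775 m from the base axis. Payload 4 kg.
Tool frame: the origin (TCP) lies at the very end of the fingers, on their centre line; the grasp point (between the pads) lies 19 mm behind it (hold_point_z is the distance from the TCP to the grasp point, in m); x points along the fingers, y is the direction in which the jaws open and shut, and the axes are right-handed (so a half turn about x gives the same grasp; the last joint's range is limited). The gripper opens to 85 mm and grips with 20 to 120 N. Pads are 22 mm wide; open, the fingers measure 114 mm over their backs; the gripper's body (76 mm by 85 mm) begins 54 mm behind the grasp point. The pads swing forward as they close: fully open they stand 13 mm farther back than shut.
Start: joints at [-1.369, 0.087, 1.371, -0, 1.684, -0.103], TCP at [0.165, -0.525, 0.199] pointing down, gripper open.
Joint ranges: [-3.1, 3.1], [-0.76, 2.03], [0.27, 2.55], [-1.08, 4.22], [0.17, 2.65], [-2.57, 2.57]. Speed limits (rad/s): [2.79, 2.79, 3.14, 3.14, 3.14, 3.14].

### API

Orientations are given as a rotation vector (axis times angle).
In Python, from workcell import * gives the robot as it stands. The module is installed in compiled form; this text tells all that it offers.
- The arm moves only by the tool arm_command, never from a script. Its argument "increments" is a list of rows, each a list of 3 entries, a list of its own where there are three numbers: the shift along the tool's x, y, z in cm, then the turn about the tool's x in rad, then the opening, from 0 (shut) to 1 (fully open). A call has 1 to 10 rows; each row is the pose to reach, as a shift and turn from the pose commanded when the call began, along the tool's axes at that moment; what a row does not reach only later rows make up. A row lasts 1/10 s, in which the tool goes at most 50 mm and 8.59 degrees, less where a joint would pass 70% of its speed; a pose out of reach is approached as far as the arm can. A call with a gripper value outside its range is refused whole. The fingers move at their own pace and stop on an object; "squeeze" is the grip in N (left out, the last holds). Time passes only in rows, so rows that repeat a pose let the fingers close. It gives the time, the measured TCP pose, the force and the opening at its end, in the units of the state.
- sense(): the state, without advancing time (a new reading comes with each control period).
- read_camera(name): name is "side" or "top"; returns the picture (384x512x3 uint8, blue, green, red); there is no depth.
- camera_model(name): a dict with "fx", "fy", "cx", "cy" (pixels), "rvec" (rotation vector, rad) and "tvec" (3), from world to camera coordinates, as OpenCV has them. Camera axes: x right, y down, z forward; pixel columns grow to the right and rows downward; lengths in m; the calibration is good to about 2 mm. A picture is of the moment at which its call begins. camera_model takes no time and is no camera call.
- finish_job(): hands the job in, once; it reports no verdict.
The state is a dict: "time_s": time; "joint_pos": joint angles; "joint_velocities": joint speeds; "joint_efforts": joint torques, N m; "tool_pos": TCP position; "orientation": TCP orientation; "ft_force": force on the tool from outside, world axes, zero at the start; "wrist_torque": the same for the moment, N m; "opening": finger opening in m.
Only numpy, scipy, OpenCV 4.12 (cv2) and the standard library are available. Lean on these libraries where they do the work, as an engineer would, in place of code of your own. Each camera call takes 0.05 s, during which the arm holds its last target.

## Working session

There is one attempt and no reset: what is moved stays moved. The work goes in short steps, Python scripts to look and compute and a tool call to move; the robot and the scene stay as the last step left them, time stands still between calls to the robot, and variables do not carry over. Pictures are saved under pics/ and viewed, and the job is handed in when it is done.

Besides the shell and the picture viewer there is one more tool, called as name([rows], argument=value, ...), one row to a line, values as JSON. arm_command: Moves the arm, as the interface text tells. Its arguments: {"type":"object","properties":{"increments":{"type":"array","items":{"type":"array"}},"squeeze":{"type":"number"}},"required":["increments"]}

```bash
mkdir -p pics
cat > h.py <<'E'
from workcell import *
import numpy as np, cv2
def snap(n,f): 
    im=read_camera(n); cv2.imwrite('pics/'+f,im); return im
def crop(f,o,x0,y0,x1,y1,s):
    im=cv2.imread('pics/'+f)[y0:y1,x0:x1]; cv2.imwrite('pics/'+o,cv2.resize(im,None,fx=s,fy=s,interpolation=cv2.INTER_CUBIC))
def ray(n,u,v):
    m=camera_model(n);R=cv2.Rodrigues(np.array(m['rvec'],float))[0];t=np.array(m['tvec'],float).ravel()
    return -R.T@t, R.T@np.array([(u-m['cx'])/m['fx'],(v-m['cy'])/m['fy'],1.])
def atz(n,u,v,z):
    c,d=ray(n,u,v); return (c+d*(z-c[2])/d[2])
def proj(n,P):
    m=camera_model(n);R=cv2.Rodrigues(np.array(m['rvec'],float))[0];t=np.array(m['tvec'],float).ravel()
    p=np.atleast_2d(P)@R.T+t
    return np.c_[p[:,0]/p[:,2]*m['fx']+m['cx'],p[:,1]/p[:,2]*m['fy']+m['cy']]
def st():
    s=sense();R=cv2.Rodrigues(np.array(s['orientation'],float))[0]
    print('t',s['time_s'],'tcp',np.round(s['tool_pos'],4),'\n',np.round(R,3),'\nq',np.round(s['joint_pos'],3),'F',np.round(s['ft_force'],1),'op',s['opening']);return s,R
E
python3 - <<'E'
from h import *
snap('top','t0.png');snap('side','s0.png');st()
for n in('top','side'):
    m=camera_model(n);print(m, ray(n,256,192))
E
```

```text
t 0.1 tcp [ 0.1649 -0.5241  0.1983] 
 [[-0.     0.3   -0.954]
 [ 0.002 -0.954 -0.3  ]
 [-1.    -0.002 -0.   ]] 
q [-1.369  0.088  1.372 -0.     1.684 -0.103] F [-0.6  0.6  0.1] op 0.08532110866357458
{'fx': 383.90303580951354, 'fy': 383.90303580951354, 'cx': 253.0150227796942, 'cy': 192.26916619821148, 'rvec': array([ 2.10171017, -2.15353797,  0.18197842]), 'tvec': array([0.13570053, 0.50997145, 1.28004224])} (array([0.28216069, 0.1200917 , 1.35016924]), array([ 0.17478556, -0.00541495, -0.98462258]))
{'fx': 414.143912001862, 'fy': 414.143912001862, 'cx': 256.354699656992, 'cy': 185.51670896298833, 'rvec': array([ 0.70288483, -2.70967932,  0.99627619]), 'tvec': array([0.5036339 , 0.1416665 , 1.22291046])} (array([0.11151091, 0.8434544 , 1.02243655]), array([ 0.30690854, -0.55619812, -0.77246139]))
```

Run:
```python
from h import *
crop('t0.png','t0b.png',0,0,512,384,1.56);crop('s0.png','s0b.png',0,0,512,384,1.56)
```

```text
(no output)
```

View pics/t0b.png

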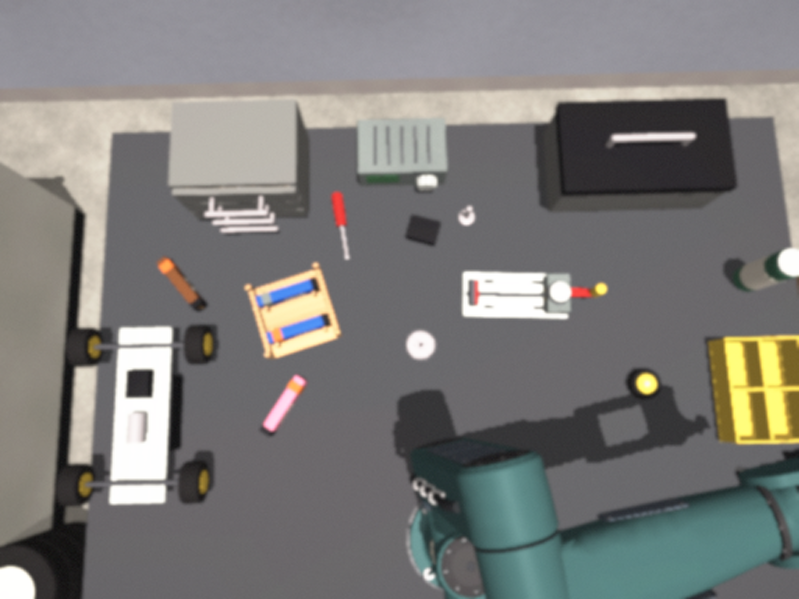

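View pics/s0b.png

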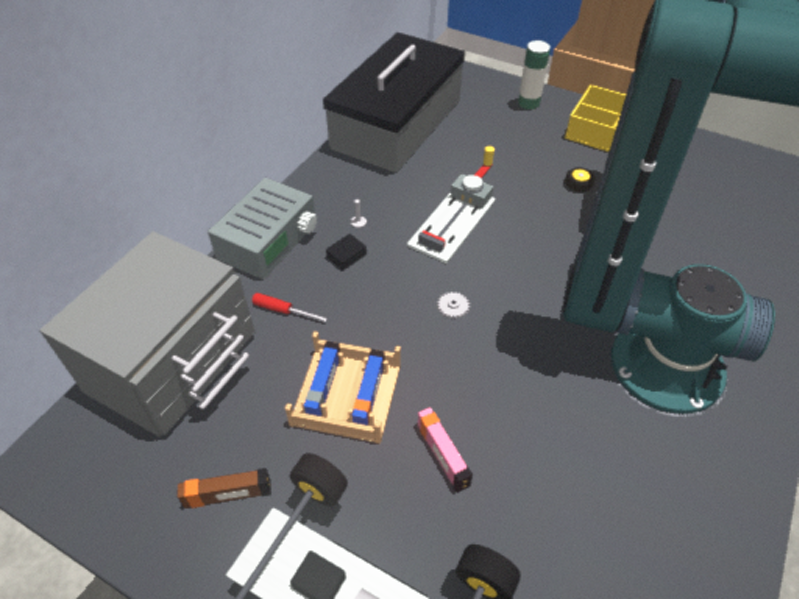

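The top view shows four candidates: the rack's lower pack with the orange band (~300,330), the rack's upper pack (~288,292), a brown look-alike at (182,283) and a pink one at (284,405). The dock is at about (515,295). Next I'll take close crops.

Run:
```python
from h import *
crop('t0.png','t0r.png',150,160,225,235,8);crop('t0.png','t0d.png',285,160,395,215,7);crop('s0.png','s0r.png',180,205,265,285,7);crop('s0.png','s0d.png',255,85,325,170,7)
```

```text
(no output)
```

View pics/t0r.png

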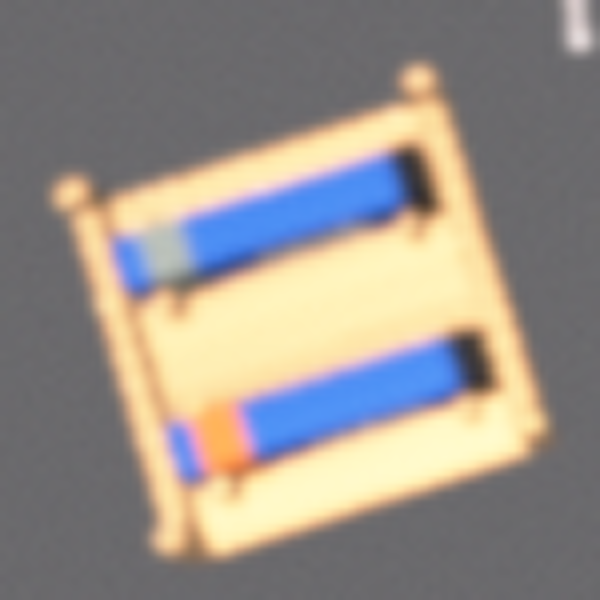

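View pics/t0d.png

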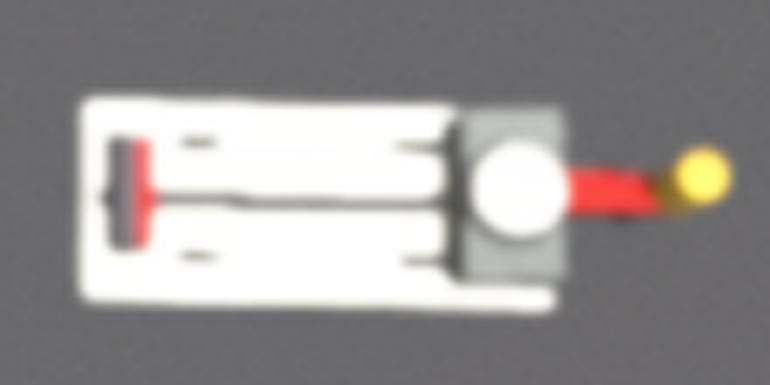

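View pics/s0r.png

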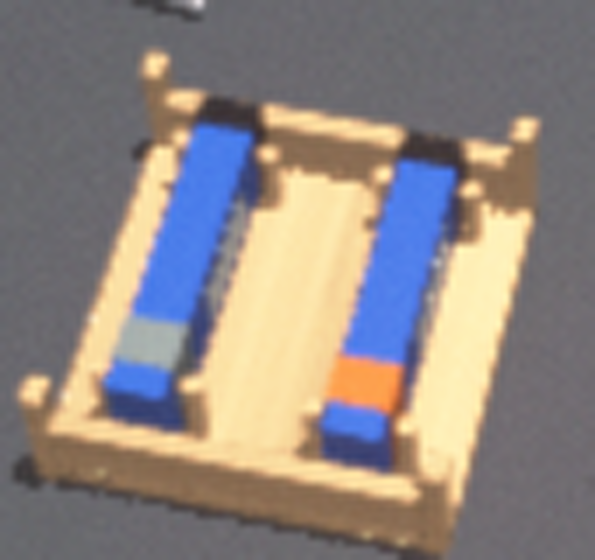

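View pics/s0d.png

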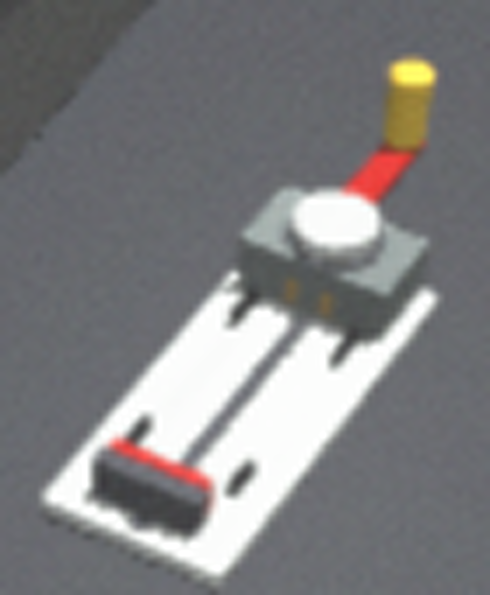

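```bash
cat > fit.py <<'E'
from h import *
from scipy.optimize import least_squares
def px(x0,y0,s,p): return np.array([(np.array(q)+.5)/s-.5+[x0,y0] for q in p])
def fit(obs,g):
    # obs: list (cam, local pts Nx3, px)
    def f(p):
        c,s=np.cos(p[2]),np.sin(p[2]);R=np.array([[c,-s,0],[s,c,0],[0,0,1]])
        return np.concatenate([(proj(n,np.array(L)@R.T+[p[0],p[1],0])-q).ravel() for n,L,q in obs])
    r=least_squares(f,g,loss='soft_l1');return r.x,f(r.x).reshape(-1,2)
E
python3 - <<'E'
from fit import *
h=.0125;l=.0695
L=[[h,-l,.057],[-h,-l,.057],[-h,l,.057],[h,l,.057]]
A=('top',L,px(150,160,8,[(470,331),(490,388),(187,484),(167,425)]))
B=('side',L,px(180,205,7,[(404,138),(464,147),(390,440-28),(325,405)]))
for o in([A],[B],[A,B]):
    x,r=fit(o,[.3,.3,.2]);print('A',x.round(4),r.round(1).tolist())
L=[[h,-l,.057],[-h,-l,.057],[-h,l,.057],[h,l,.057]]
A2=('top',L,px(150,160,8,[(415,147),(437,205),(137,298),(115,237)]))
x,r=fit([A2],[.4,.3,.2]);print('B',x.round(4),r.round(1).tolist())
D=('top',[[.05,.113,.012],[-.05,.113,.012],[-.05,-.123,.012],[.02125+.02125,-.0695,.048],[-.0425,-.0695,.048]],px(285,160,7,[(80,98),(79,302),(556,313),(455,108),(452,283)]))
E_=('side',[[.05,.113,.012],[-.05,.113,.012],[-.05,-.123,.012],[.0425,-.0695,.048],[-.0425,-.0695,.048]],px(255,85,7,[(42,497),(222,580),(437,297),(242,240),(380,290)]))
for o in([D],[E_],[D,E_]):
    x,r=fit(o,[.4,-.1,0]);print('D',x.round(4),r.round(1).tolist())
c,s=np.cos(x[2]),np.sin(x[2]);R=np.array([[c,-s],[s,c]])
g1=px(285,160,7,[(703,173)])[0];g=atz('top',*g1,.104)[:2];print('grip',g,'dock frame',R.T@(g-x[:2]),'axis',x[:2]+R@[0,-.0945])
g1=px(255,85,7,[(411,72)])[0];g=atz('side',*g1,.104)[:2];print('grip',g,'dock frame',R.T@(g-x[:2]))
for n,u,v in [('gear',421,345),('post',467,215),('recv',423,230),('tip',347,257),('yellow',647,383)]: print(n,atz('top',u/1.56,v/1.56,.01).round(3))
E
```

```text
A [0.4538 0.3364 0.2816] [[0.9, -0.1], [0.5, -0.3], [-1.0, 0.0], [-0.5, 0.4]]
A [0.4555 0.3305 0.3155] [[0.1, -3.1], [0.2, -3.0], [-0.2, 1.7], [-0.1, 1.1]]
A [0.4533 0.3352 0.3031] [[1.1, -0.3], [0.8, -0.6], [-0.5, 0.5], [-0.1, 0.9], [0.3, -1.6], [0.3, -1.4], [-0.7, 3.5], [-0.6, 2.8]]
B [0.5344 0.3593 0.2775] [[1.1, 0.0], [0.4, -0.4], [-1.2, -0.2], [-0.3, 0.6]]
D [ 0.5242 -0.1416 -0.0532] [[-0.0, 0.7], [-0.1, -0.7], [-1.1, -0.4], [0.2, 0.6], [1.0, -0.2]]
D [ 0.5229 -0.1415 -0.0379] [[-0.2, 0.4], [-0.1, -0.3], [0.2, -0.4], [-0.7, -0.4], [0.9, 0.8]]
D [ 0.5234 -0.1417 -0.0446] [[-0.1, 1.2], [-0.0, -0.2], [-0.9, -0.4], [0.1, 0.6], [1.1, -0.1], [-0.4, 0.1], [-0.4, -0.4], [0.2, -0.4], [-0.7, -0.5], [0.9, 0.8]]
grip [ 0.51860578 -0.31309847] dock frame [ 0.00281721 -0.17147849] axis [ 0.51922446 -0.23607094]
grip [ 0.51590685 -0.31072553] dock frame [ 1.51375788e-05 -1.69228269e-01]
gear [0.415 0.067 0.01 ]
post [ 0.716 -0.05   0.01 ]
recv [0.682 0.054 0.01 ]
tip [0.622 0.231 0.01 ]
yellow [ 0.319 -0.43   0.01 ]
```

Run:
```python
from fit import *
h=.0125;l=.0695
L=[[h,-l,.057],[-h,-l,.057],[-h,l,.057],[h,l,.057]]
A=('top',L,px(150,160,8,[(470,331),(490,388),(187,484),(167,425)]))
B=('side',L,px(180,205,7,[(404,133),(464,143),(388,440),(325,430)]))
for o in([B],[A,B]):
    x,r=fit(o,[.45,.33,.28]);print('A',x.round(4),r.round(1).tolist())
p=[.454,.3355,.28]
im=cv2.imread('pics/s0.png');it=cv2.imread('pics/t0.png')
c,s=np.cos(p[2]),np.sin(p[2]);R=np.array([[c,-s,0],[s,c,0],[0,0,1]])
def dr(im,n,x0,y0,x1,y1,k,o):
    im=cv2.resize(im[y0:y1,x0:x1],None,fx=k,fy=k,interpolation=cv2.INTER_CUBIC)
    for z in(.057,.010):
        P=np.array(L);P[:,2]=z
        q=(proj(n,P@R.T+[p[0],p[1],0])-[x0,y0]+.5)*k
        cv2.polylines(im,[q.astype(int).reshape(-1,1,2)],True,(0,255,0) if z>.02 else (0,0,255),1)
    return im
a=dr(im,'side',180,205,265,285,6,'');b=dr(it,'top',150,160,200+30,240,6,'')
cv2.imwrite('pics/ov.png',np.hstack([b[:480,:],cv2.resize(a,None,fx=.62,fy=.62)[:480] if 0 else a[:480,150:465]]))
```

```text
A [0.4519 0.337  0.3181] [[0.0, -0.2], [0.1, -0.3], [0.1, 0.3], [-0.2, 0.1]]
A [0.4525 0.3367 0.3077] [[0.6, -0.2], [0.4, -0.4], [-0.9, 0.9], [-0.5, 1.3], [0.1, -0.4], [0.2, -0.3], [-0.3, 0.1], [-0.6, -0.2]]
```

View pics/ov.png

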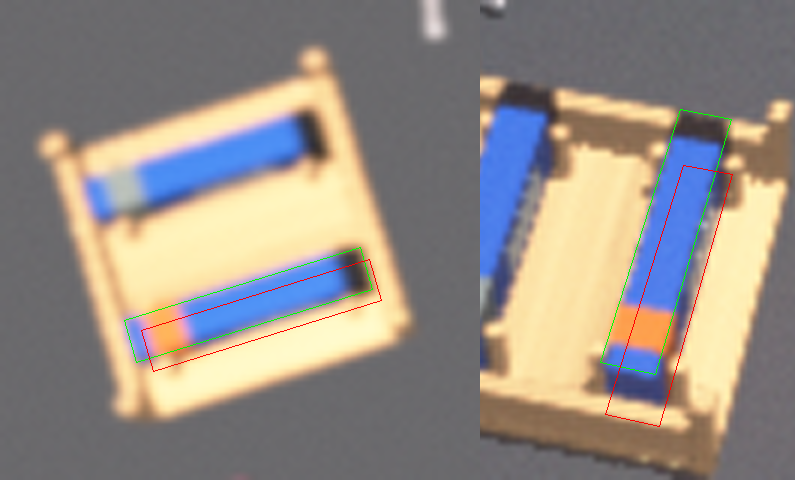

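```bash
cat >> h.py <<'E'
def go(x,y,z,yaw):
    s,R=st(); d=np.array([x,y,z])-s['tool_pos']; cur=np.arctan2(R[1,1],R[0,1])
    dy=yaw-cur; dy=(dy+np.pi)%(2*np.pi)-np.pi
    print('yaw',round(cur,4),'shift cm',np.round(R.T@d*100,2),'turn',round(-dy,4),'alt',round(-dy+np.sign(dy)*np.pi,4))
E
python3 - <<'E'
from h import *
go(.4525,.3365,.16,.30)
E
```

```text
t 0.1 tcp [ 0.1649 -0.5241  0.1983] 
 [[-0.     0.3   -0.954]
 [ 0.002 -0.954 -0.3  ]
 [-1.    -0.002 -0.   ]] 
q [-1.369  0.088  1.372 -0.     1.684 -0.103] F [-0.6  0.6  0.1] op 0.08532110866357458
yaw -1.266 shift cm [  3.99 -73.46 -53.26] turn -1.566 alt 1.5756
```

arm_command([
  [[0,-3,-2],-0.06,1],
  [[0,-6.5,-4.7],-0.13,1],
  [[0,-10.3,-7.5],-0.22,1],
  [[0,-14.2,-10.3],-0.3,1],
  [[0,-18.2,-13.2],-0.39,1],
  [[0,-22,-16],-0.47,1],
  [[0,-26,-18.9],-0.56,1],
  [[0,-30,-21.8],-0.64,1],
  [[0,-34,-24.7],-0.73,1],
  [[0,-38,-27.5],-0.82,1],
], squeeze=40)

```text
time_s: 1.1
tool_pos: [0.3132, -0.0777, 0.1992]
orientation: [1.528, 0.965, -1.527]
ft_force: [2.1, -0.9, -0.2]
opening: 0.0853
```

Run:
```python
from h import *
go(.4525,.3365,.16,.30)
```

```text
t 1.1 tcp [ 0.3132 -0.0777  0.1992] 
 [[ 0.001  0.903 -0.429]
 [-0.    -0.429 -0.903]
 [-1.     0.001 -0.   ]] 
q [-0.42  -0.443  1.82   0.     1.764  0.024] F [ 2.1 -0.9 -0.2] op 0.08527835099117455
yaw -0.4431 shift cm [  3.91  -5.18 -43.39] turn -0.7431 alt 2.3985
```

arm_command([
  [[0,-0.5,-4.3],-0.08,1],
  [[0,-1,-8.6],-0.15,1],
  [[0,-1.5,-13],-0.22,1],
  [[0,-2.1,-17.3],-0.3,1],
  [[0,-2.6,-21.6],-0.37,1],
  [[0,-3.1,-26],-0.45,1],
  [[0,-3.6,-30.3],-0.52,1],
  [[0,-4.1,-34.6],-0.6,1],
  [[0,-4.6,-39],-0.68,1],
  [[1,-5,-41.5],-0.74,1],
])

```text
time_s: 2.1
tool_pos: [0.4481, 0.3195, 0.1896]
orientation: [0.988, 1.336, -0.984]
ft_force: [0.7, 0.0, -0.0]
opening: 0.0853
```

arm_command([
  [[0.5,0,0],0,1],
  [[1,0,0],0,1],
  [[1,0,0],0,1],
])

```text
time_s: 2.4
tool_pos: [0.4465, 0.3151, 0.1782]
orientation: [0.989, 1.334, -0.993]
ft_force: [-0.3, -1.1, 0.3]
opening: 0.0856
```

Run:
```python
from h import *
snap('top','t1.png');snap('side','s1.png')
go(.4525,.3365,.16,.30)
crop('t1.png','t1r.png',130,140,240,245,5);crop('s1.png','s1r.png',150,150,280,290,5)
a=cv2.imread('pics/t1r.png');b=cv2.imread('pics/s1r.png');h=min(len(a),len(b))
```

```text
t 2.5 tcp [0.4472 0.3152 0.1797] 
 [[ 0.     0.958  0.288]
 [-0.     0.288 -0.958]
 [-1.     0.     0.   ]] 
q [ 0.511  0.085  1.412 -0.     1.644  0.218] F [ 0.   0.2 -0.2] op 0.0855332457760034
yaw 0.2924 shift cm [ 1.97  1.12 -1.88] turn -0.0076 alt 3.134
```

View pics/t1r.png

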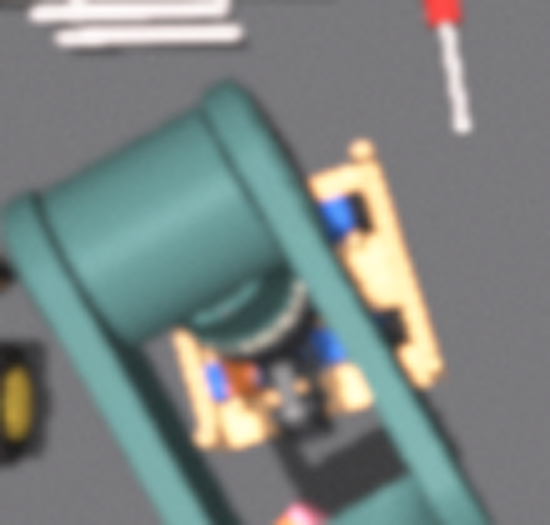

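View pics/s1r.png

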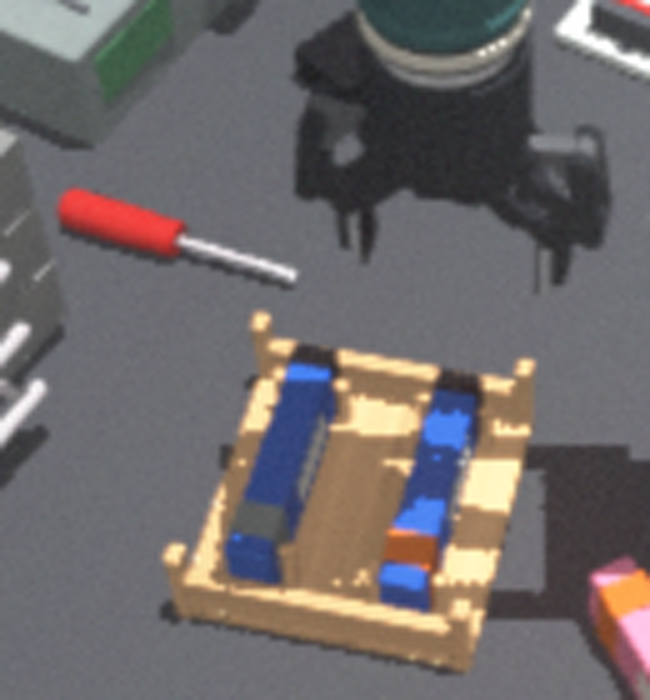

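arm_command([
  [[2,1.1,-1.9],-0.01,0.75],
  [[4,1.1,-1.9],-0.01,0.75],
  [[6.5,1.1,-1.9],-0.01,0.75],
  [[9,1.1,-1.9],-0.01,0.75],
  [[11,1.1,-1.9],-0.01,0.75],
  [[11,1.1,-1.9],-0.01,0.75],
])

```text
time_s: 3.1
tool_pos: [0.4504, 0.3356, 0.0666]
orientation: [0.979, 1.34, -0.989]
ft_force: [-0.9, -0.1, -0.2]
opening: 0.064
```

Run:
```python
from h import *
snap('side','s2.png')
go(.4525,.3365,.017,.30)
crop('s2.png','s2r.png',150,150,280,290,5)
```

```text
t 3.15 tcp [0.4516 0.3364 0.0687] 
 [[-0.002  0.955  0.298]
 [-0.001  0.298 -0.955]
 [-1.    -0.002  0.001]] 
q [ 0.54   0.179  1.53  -0.     1.434  0.237] F [ 0.1  0.7 -0.1] op 0.0641510005730947
yaw 0.3027 shift cm [5.17 0.1  0.02] turn 0.0027 alt -3.1389
```

View pics/s2r.png

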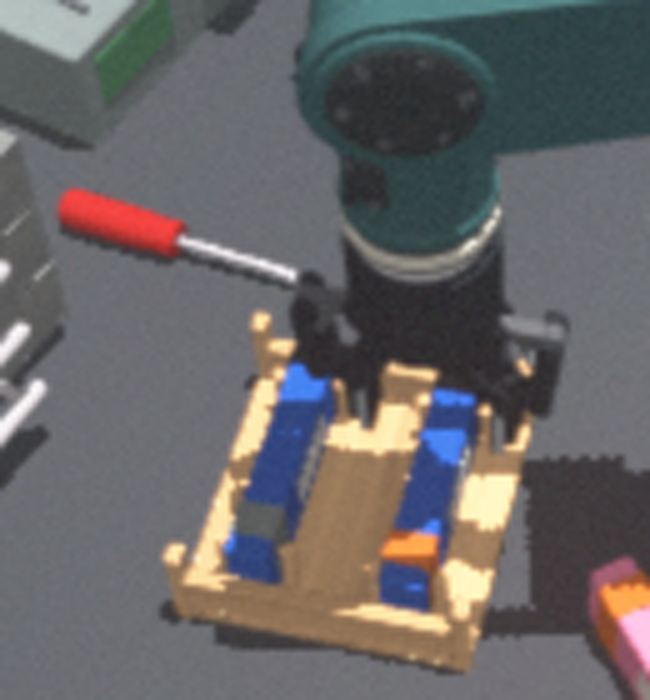

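The fingers straddle the orange-banded pack (around 440,440 in the crop) and are clear of the grey one. I'll descend and grip.

arm_command([
  [[1.5,0.1,0],0,0.75],
  [[3,0.1,0],0,0.75],
  [[4.5,0.1,0],0,0.75],
  [[5.2,0.1,0],0,0.75],
  [[5.2,0.1,0],0,0.75],
])

```text
time_s: 3.65
tool_pos: [0.4519, 0.3372, 0.0152]
orientation: [0.979, 1.339, -0.986]
ft_force: [-0.6, 0.1, -0.2]
opening: 0.0644
```

arm_command([
  [[0,0,0],0,0.15],
  [[0,0,0],0,0.15],
  [[0,0,0],0,0.15],
  [[0,0,0],0,0.15],
  [[0,0,0],0,0.15],
  [[0,0,0],0,0.15],
], squeeze=40)

```text
time_s: 4.25
tool_pos: [0.4541, 0.3385, 0.0184]
orientation: [0.984, 1.337, -0.98]
ft_force: [0.5, 0.2, 4.0]
opening: 0.0232
```

Run:
```python
from h import *
go(.4525,.3365,.087,.30)
```

```text
t 4.25 tcp [0.4541 0.3385 0.0184] 
 [[ 0.002  0.954  0.299]
 [ 0.001  0.299 -0.954]
 [-1.     0.002 -0.001]] 
q [ 0.541  0.226  1.582 -0.     1.332  0.237] F [0.5 0.2 4. ] op 0.023245047831724115
yaw 0.304 shift cm [-6.86 -0.2   0.14] turn 0.004 alt -3.1376
```

arm_command([
  [[-1,0,0],0,0.15],
  [[-2.5,0,0],0,0.15],
  [[-4,0,0],0,0.15],
  [[-5.5,0,0],0,0.15],
  [[-7,0,0],0,0.15],
  [[-9,0,0],0,0.15],
  [[-11,0,0],0,0.15],
  [[-12.5,0,0],0,0.15],
  [[-12.5,0,0],0,0.15],
])

```text
time_s: 5.15
tool_pos: [0.4547, 0.339, 0.1462]
orientation: [0.987, 1.335, -0.977]
ft_force: [0.6, 0.0, -1.0]
opening: 0.0236
```

Run:
```python
from h import *
snap('side','s3.png')
go(.40,-.10,.14,-.045)
crop('s3.png','s3r.png',150,130,280,290,4)
```

```text
t 5.2 tcp [0.4539 0.3384 0.1442] 
 [[ 0.003  0.954  0.299]
 [ 0.002  0.299 -0.954]
 [-1.     0.003 -0.001]] 
q [ 0.541  0.138  1.425 -0.     1.576  0.237] F [-0.4  0.  -2.5] op 0.023582580696409
yaw 0.3041 shift cm [  0.33 -18.27  40.22] turn 0.3491 alt -2.7925
```

View pics/s3r.png

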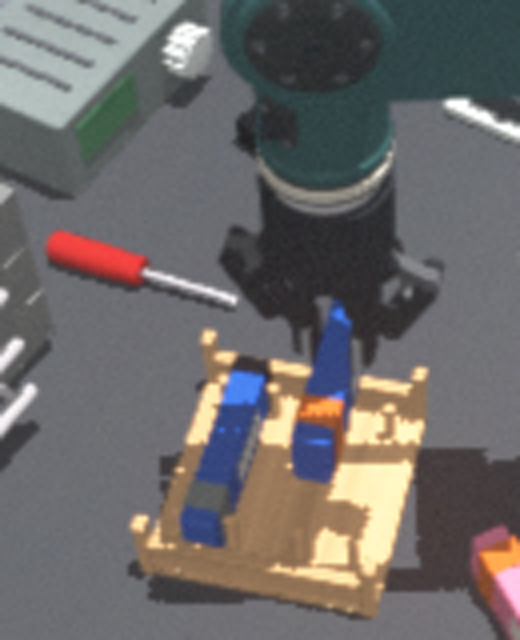

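The orange pack is lifted clear (crop 320,400) and the grey one is still in place. Now I'll carry it to open table at (0.40,-0.10).

arm_command([
  [[0,-1,2],0.02,0.15],
  [[0,-2.5,6],0.06,0.15],
  [[0,-4.5,10],0.1,0.15],
  [[0,-6.5,14.5],0.14,0.15],
  [[0,-8.5,19],0.18,0.15],
  [[0,-10.5,23.5],0.22,0.15],
  [[0,-12.5,28],0.26,0.15],
  [[0,-14.5,32.5],0.3,0.15],
  [[0,-16.5,37],0.33,0.15],
  [[0,-18.3,40.2],0.35,0.15],
])

```text
time_s: 6.2
tool_pos: [0.3975, -0.1027, 0.1411]
orientation: [1.244, 1.187, -1.247]
ft_force: [0.2, 0.5, -2.5]
opening: 0.0232
```

arm_command([
  [[1,0,0],0,0.15],
  [[2,0,0],0,0.15],
  [[4,0,0],0,0.15],
  [[4,0,0],0,0.15],
])

```text
time_s: 6.6
tool_pos: [0.3962, -0.098, 0.0983]
orientation: [1.24, 1.197, -1.246]
ft_force: [-0.7, 0.3, -2.6]
opening: 0.0237
```

Run:
```python
from h import *
snap('side','s4.png')
go(.40,-.10,.0085,-.045)
crop('s4.png','s4r.png',210,80,350,240,4)
```

```text
t 6.65 tcp [ 0.3972 -0.0984  0.1   ] 
 [[-0.005  0.999 -0.044]
 [ 0.002 -0.044 -0.999]
 [-1.    -0.005 -0.002]] 
q [-0.382 -0.187  1.832  0.     1.503 -0.338] F [ 0.5 -0.2 -2.1] op 0.023616825426981073
yaw -0.0438 shift cm [9.14 0.33 0.17] turn 0.0012 alt -3.1404
```

View pics/s4r.png

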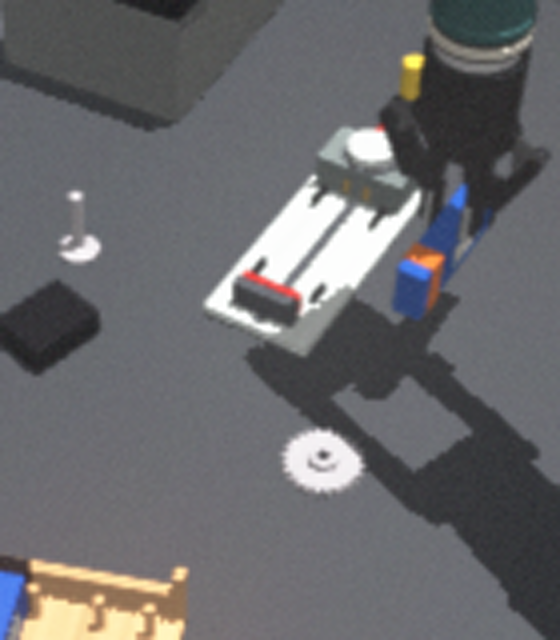

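arm_command([
  [[2,-0.5,0],0,0.15],
  [[4,-1,0],0,0.15],
  [[6,-1,0],0,0.15],
  [[7.5,-1,0],0,0.15],
  [[8.5,-1,0],0,0.15],
  [[8.8,-1,0],0,0.15],
  [[8.8,-1,0],0,0.15],
])

```text
time_s: 7.35
tool_pos: [0.3892, -0.0996, 0.0146]
orientation: [1.242, 1.187, -1.242]
ft_force: [-0.1, 0.1, -1.1]
opening: 0.0235
```

arm_command([
  [[0.1,0,0],0,0.15],
  [[0.2,0,0],0,0.15],
  [[0.2,0,0],0,0.15],
])

```text
time_s: 7.65
tool_pos: [0.3893, -0.1001, 0.0129]
orientation: [1.243, 1.186, -1.243]
ft_force: [-0.0, -0.5, -3.1]
opening: 0.0235
```

arm_command([
  [[0.1,0,0],0,0.15],
  [[0.2,0,0],0,0.15],
  [[0.2,0,0],0,0.15],
])

```text
time_s: 7.95
tool_pos: [0.3888, -0.0999, 0.0103]
orientation: [1.243, 1.187, -1.243]
ft_force: [0.4, 0.5, -2.9]
opening: 0.0234
```

arm_command([
  [[0.1,0,0],0,0.15],
  [[0.15,0,0],0,0.15],
  [[0.15,0,0],0,0.15],
])

```text
time_s: 8.25
tool_pos: [0.3889, -0.0999, 0.0088]
orientation: [1.243, 1.187, -1.243]
ft_force: [-1.0, -0.4, -2.7]
opening: 0.0235
```

arm_command([
  [[0.1,0,0],0,0.15],
  [[0.1,0,0],0,0.15],
])

```text
time_s: 8.45
tool_pos: [0.3892, -0.0999, 0.0084]
orientation: [1.243, 1.187, -1.243]
ft_force: [-1.4, -0.0, 0.6]
opening: 0.0237
```

arm_command([
  [[0.1,0,0],0,0.15],
  [[0.1,0,0],0,0.15],
])

```text
time_s: 8.65
tool_pos: [0.3894, -0.1, 0.0083]
orientation: [1.243, 1.187, -1.243]
ft_force: [-3.7, 1.4, 6.8]
opening: 0.0231
```

arm_command([
  [[-0.1,0,0],0,0.25],
  [[-0.1,0,0],0,0.4],
  [[-0.1,0,0],0,0.6],
  [[-0.1,0,0],0,0.6],
  [[-0.1,0,0],0,0.6],
])

```text
time_s: 9.15
tool_pos: [0.389, -0.1, 0.0078]
orientation: [1.243, 1.187, -1.243]
ft_force: [0.7, 0.7, 0.8]
opening: 0.0513
```

arm_command([
  [[-1.5,0,0],0,0.6],
  [[-3.5,0,0],0,0.6],
  [[-5.5,0,0],0,0.6],
  [[-7.5,0,0],0,0.6],
  [[-8,0,0],0,0.6],
])

```text
time_s: 9.65
tool_pos: [0.3906, -0.1006, 0.0903]
orientation: [1.244, 1.182, -1.24]
ft_force: [-0.3, 0.4, -0.3]
opening: 0.0514
```

Run:
```python
from h import *
snap('side','s5.png');snap('top','t5.png')
st()
crop('s5.png','s5r.png',210,80,350,240,4)
crop('t5.png','t5r.png',250,150,390,280,4)
```

```text
t 9.75 tcp [ 0.3896 -0.1002  0.0885] 
 [[ 0.002  0.999 -0.046]
 [-0.001 -0.046 -0.999]
 [-1.     0.002  0.001]] 
q [-0.393 -0.203  1.868 -0.     1.475 -0.347] F [-0.3 -0.1 -0.4] op 0.05107096990870701
```

View pics/s5r.png

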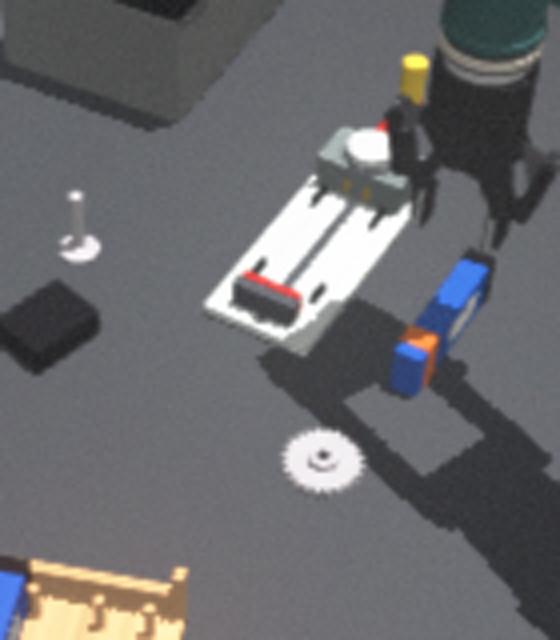

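View pics/t5r.png

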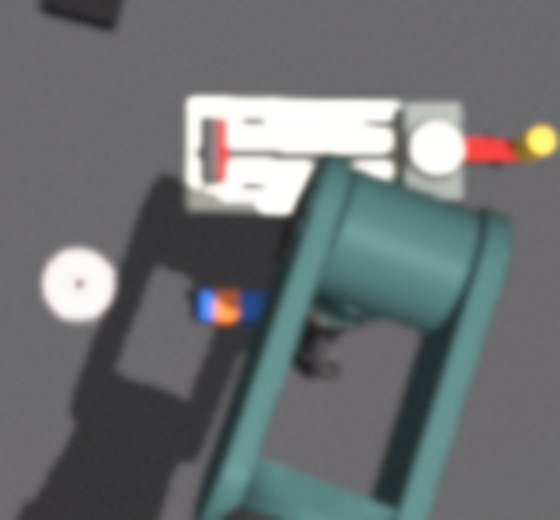

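arm_command([
  [[0,1,0],0,0.2],
  [[0,3,0],0,0],
  [[0,4.5,0],0,0],
  [[0,4.5,0],0,0],
  [[0,4.5,0],0,0],
  [[2,4.5,0],0,0],
  [[4,4.5,0],0,0],
  [[4.8,4.5,0],0,0],
  [[4.8,4.5,0],0,0],
])

```text
time_s: 10.65
tool_pos: [0.4321, -0.1014, 0.0382]
orientation: [1.242, 1.191, -1.245]
ft_force: [-0.1, 0.6, 0.4]
opening: 0.0
```

Run:
```python
from h import *
snap('side','s6.png')
st()
crop('s6.png','s6r.png',250,110,350,200,6)
```

```text
t 10.7 tcp [ 0.4332 -0.1018  0.0395] 
 [[-0.001  0.999 -0.046]
 [ 0.    -0.046 -0.999]
 [-1.    -0.001 -0.   ]] 
q [-0.358 -0.056  1.841 -0.     1.358 -0.312] F [-0.1 -0.5 -0.3] op 0.0001457704531515434
```

View pics/s6r.png

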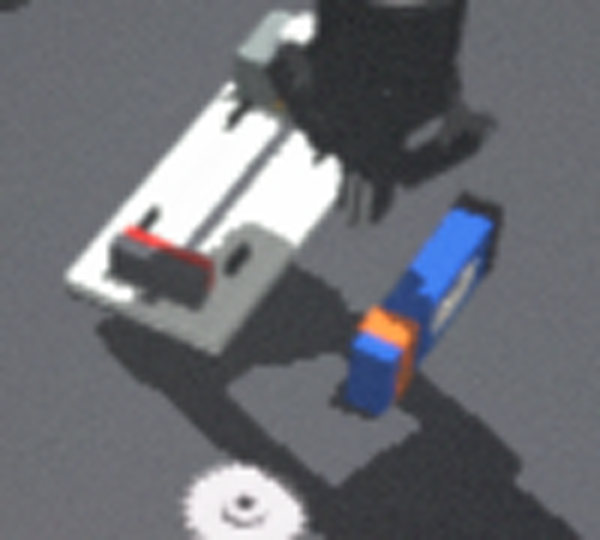

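arm_command([
  [[0,-0.8,0],0,0],
  [[0,-1.4,0],0,0],
  [[0,-1.8,0],0,0],
  [[0,-2.2,0],0,0],
  [[0,-2.6,0],0,0],
  [[0,-3,0],0,0],
])

```text
time_s: 11.3
tool_pos: [0.4037, -0.1006, 0.0401]
orientation: [1.243, 1.187, -1.243]
ft_force: [0.1, 0.1, -0.7]
opening: -0.0002
```

Run:
```python
from h import *
snap('side','s7.png')
crop('s7.png','s7r.png',250,110,350,200,6)
```

```text
(no output)
```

View pics/s7r.png

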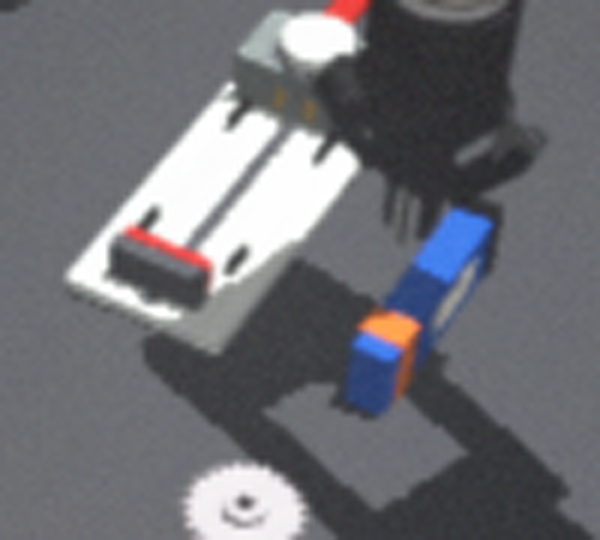

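arm_command([
  [[0,-0.4,0],0,0],
  [[0,-0.8,0],0,0],
  [[0,-1.2,0],0,0],
  [[0,-1.6,0],0,0],
  [[0,-2,0],0,0],
])

```text
time_s: 11.85
tool_pos: [0.3836, -0.0996, 0.0399]
orientation: [1.243, 1.187, -1.243]
ft_force: [0.6, -0.4, -0.3]
opening: 0.0002
```

Run:
```python
from h import *
snap('side','s8.png')
crop('s8.png','s8r.png',250,110,350,200,6)
```

```text
(no output)
```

View pics/s8r.png

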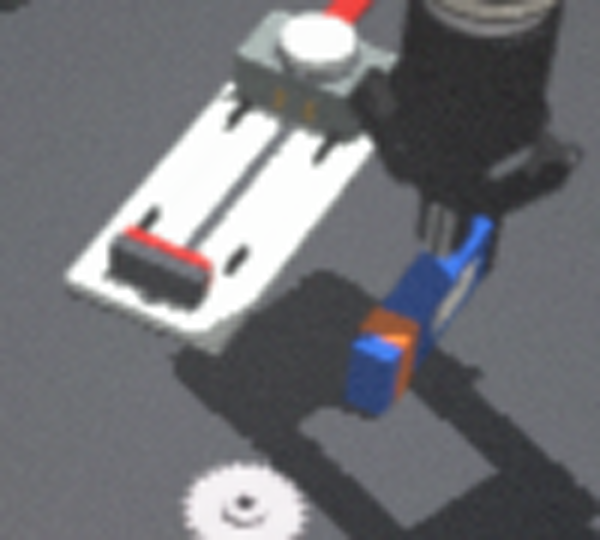

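Run:
```python
from h import *
crop('s8.png','s8q.png',300,135,345,182,12)
for z in(.04,): print(proj('side',[[.3836,-.0996,z],[.3836,-.0996,0.05],[.389,-.1,.047],[.4015,-.1,.047]]))
```

```text
[[321.91153219 157.36254583]
 [322.28784525 155.2354181 ]
 [320.70871114 155.22815433]
 [317.21885905 153.90959077]]
```

View pics/s8q.png

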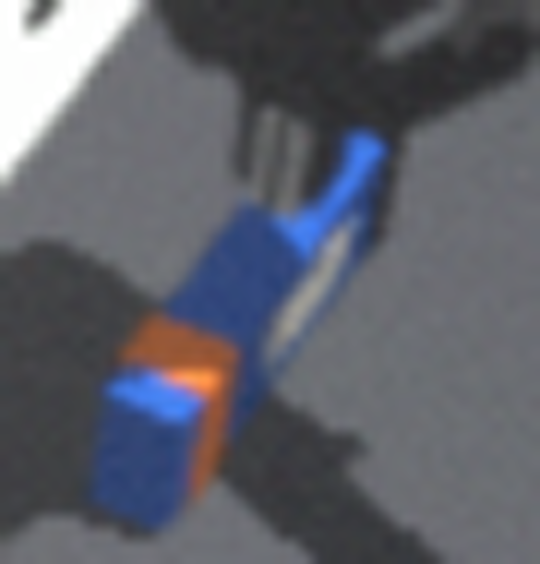

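Run:
```python
from fit import *
st()
print(proj('side',[[.4332,-.1018,.0395]]),'seen ~',250+365/6,110+222/6)
h=.0125;l=.0695
# band end: top corners and bottom corners in s8q
L=[[h,l,.047],[-h,l,.047],[h,l,0],[-h,l,0],[-h,-l,.047],[h,-l,.047]]
q=px(300,135,12,[(108,380),(200,400),(93,500),(160,530),(385,150),(345,130)])
x,r=fit([('side',L,q)],[.389,-.1,-.04]);print(x,r)
```

```text
t 11.9 tcp [ 0.383  -0.0995  0.0398] 
 [[-0.001  0.999 -0.046]
 [ 0.    -0.046 -0.999]
 [-1.    -0.001 -0.   ]] 
q [-0.398 -0.174  1.946 -0.     1.371 -0.351] F [-0.7  0.5 -0.4] op 0.0002453678721870699
[[308.45802184 151.86153866]] seen ~ 310.8333333333333 147.0
[ 0.38579094 -0.10204454 -0.07949715] [[-0.24670248  0.27312945]
 [-1.04531592  1.78969095]
 [-0.39960073 -0.019896  ]
 [ 0.6948747   0.64298363]
 [ 3.14458687 -2.62700922]
 [-0.14750418 -3.81395082]]
```

Run:
```python
from h import *
for z in (.0885,.095,.1,.105,.11): print(z,proj('side',[[.3896+.033,-.1017,z],[.3896-.033,-.0987,z]]).round(1).tolist())
print('s8');
for z in (.04,.05,.06): print(z,proj('side',[[.383,-.0995,z]]))
```

```text
0.0885 [[312.9, 142.3], [331.5, 149.9]]
0.095 [[313.1, 140.9], [331.8, 148.4]]
0.1 [[313.3, 139.7], [332.0, 147.3]]
0.105 [[313.5, 138.6], [332.2, 146.2]]
0.11 [[313.6, 137.4], [332.5, 145.0]]
s8
0.04 [[322.06733124 157.44514309]]
0.05 [[322.44458461 155.31809685]]
0.06 [[322.82608889 153.16708293]]
```

arm_command([
  [[0,2,0],0,0],
  [[0,4.5,0],0,0],
  [[0,5.5,0],0,0],
  [[1,5.5,0],0,0],
  [[1.5,5.5,0],0,0],
  [[1.5,5.5,0],0,0],
])

```text
time_s: 12.5
tool_pos: [0.4367, -0.1016, 0.023]
orientation: [1.242, 1.191, -1.246]
ft_force: [-0.1, -0.1, 0.2]
opening: 0.0002
```

Run:
```python
from h import *
snap('side','s9.png')
s,R=st()
crop('s9.png','s9r.png',290,125,345,182,12)
p=s['tool_pos'];print(proj('side',[p,p+[0,0,.02]])-[290,125])
```

```text
t 12.55 tcp [ 0.4373 -0.1018  0.0238] 
 [[-0.003  0.999 -0.046]
 [ 0.001 -0.046 -0.999]
 [-1.    -0.003 -0.001]] 
q [-0.355 -0.029  1.849 -0.     1.324 -0.309] F [-0.2  0.4 -0.2] op 3.544267692143726e-05
[[16.8978583  29.75114414]
 [17.47267959 25.53805346]]
```

View pics/s9r.png

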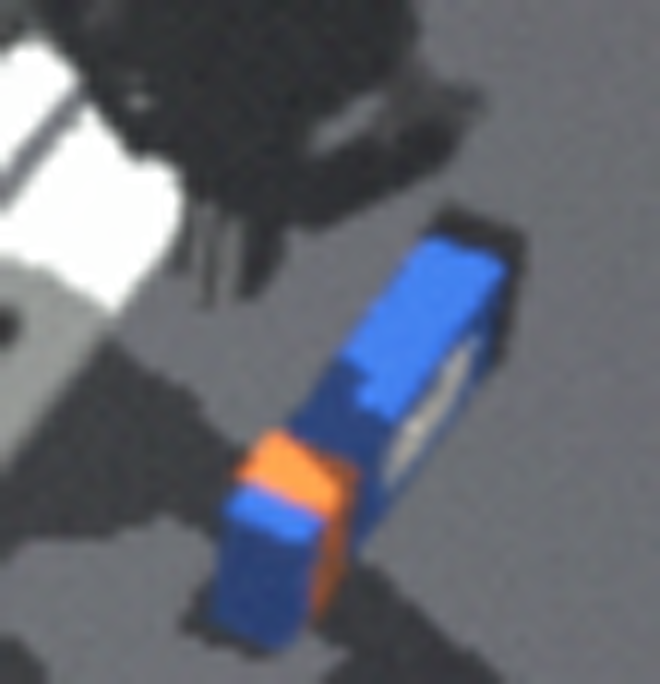

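arm_command([
  [[0.9,0,0],0,0],
  [[0.9,-0.5,0],0,0],
  [[0.9,-1,0],0,0],
  [[0.9,-1.5,0],0,0],
  [[0.9,-2,0],0,0],
  [[0.9,-2.5,0],0,0],
  [[0.9,-3,0],0,0],
])

```text
time_s: 13.25
tool_pos: [0.4086, -0.1009, 0.0161]
orientation: [1.243, 1.187, -1.243]
ft_force: [-0.2, -0.5, 0.3]
opening: -0.0002
```

arm_command([
  [[0,-0.4,0],0,0],
  [[0,-0.8,0],0,0],
])

```text
time_s: 13.45
tool_pos: [0.4006, -0.1005, 0.0159]
orientation: [1.243, 1.187, -1.243]
ft_force: [-0.2, -0.6, 0.1]
opening: 0.0001
```

Run:
```python
from h import *
snap('side','s10.png')
s,R=st()
crop('s10.png','s10r.png',290,125,345,182,12)
```

```text
t 13.5 tcp [ 0.4    -0.1003  0.0158] 
 [[-0.001  0.999 -0.046]
 [-0.    -0.046 -0.999]
 [-1.    -0.001  0.   ]] 
q [-0.383 -0.107  1.939 -0.     1.31  -0.337] F [-0.7 -0.4 -0.6] op -9.922370055698648e-05
```

View pics/s10r.png

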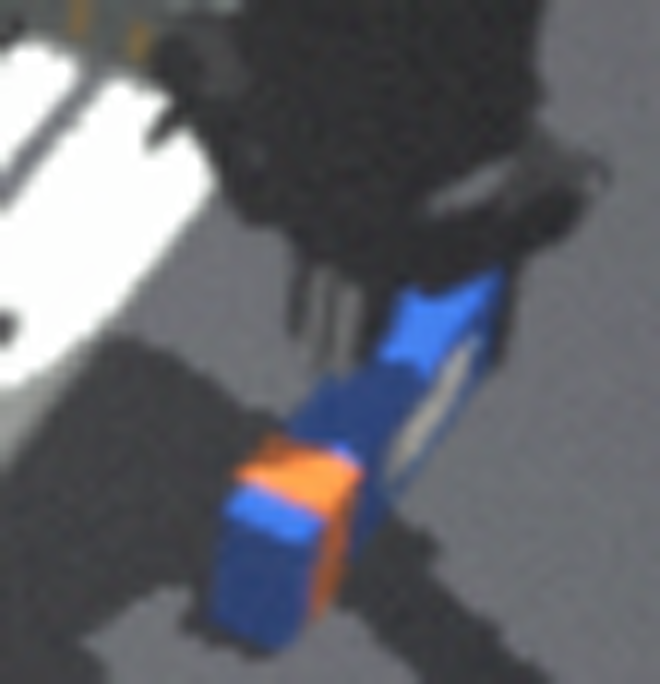

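arm_command([
  [[0,-0.4,0],0,0],
  [[0,-0.8,0],0,0],
  [[0,-1.2,0],0,0],
])

```text
time_s: 13.8
tool_pos: [0.3887, -0.0999, 0.0159]
orientation: [1.243, 1.187, -1.243]
ft_force: [-0.9, -0.9, -0.4]
opening: -0.0
```

Run:
```python
from h import *
snap('side','s11.png')
s,R=st()
crop('s11.png','s11r.png',290,125,345,182,12)
```

```text
t 13.85 tcp [ 0.388  -0.0997  0.0157] 
 [[-0.001  0.999 -0.046]
 [ 0.    -0.046 -0.999]
 [-1.    -0.001 -0.   ]] 
q [-0.393 -0.135  1.964 -0.     1.313 -0.347] F [0.2 0.4 1. ] op -8.230475033365296e-05
```

View pics/s11r.png

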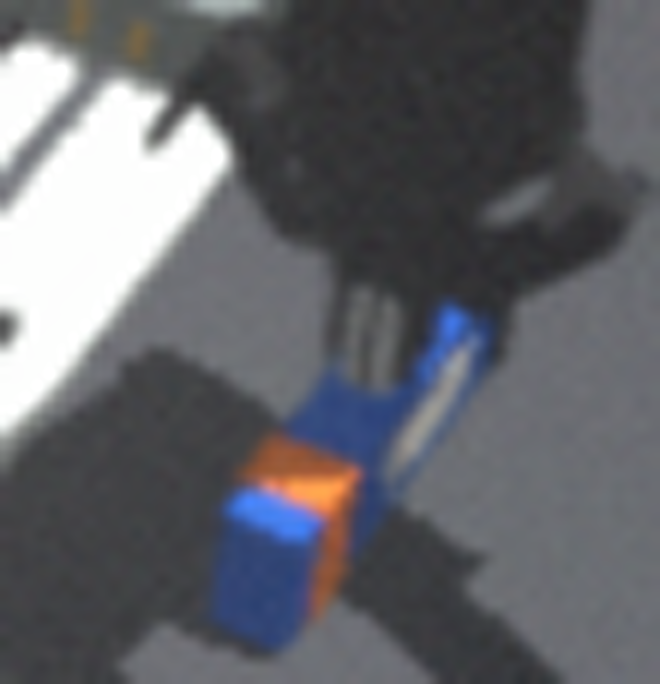

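The closed fingertips are passing just over the top of the pack with no force. They really end about 30 mm above the reported TCP. I'll back off, go lower and push again.

arm_command([
  [[-0.3,1.5,0],0,0],
  [[-0.3,3.5,0],0,0],
  [[-0.3,4.5,0],0,0],
  [[0.7,4.5,0],0,0],
  [[1.2,4.5,0],0,0],
  [[1.2,4.5,0],0,0],
])

```text
time_s: 14.45
tool_pos: [0.4317, -0.1013, 0.002]
orientation: [1.242, 1.191, -1.246]
ft_force: [0.0, 1.0, -0.9]
opening: -0.0001
```

arm_command([
  [[0,-0.5,0],0,0],
  [[0,-1,0],0,0],
  [[0,-1.5,0],0,0],
  [[0,-2,0],0,0],
])

```text
time_s: 14.85
tool_pos: [0.414, -0.1011, 0.0045]
orientation: [1.244, 1.185, -1.242]
ft_force: [3.1, 1.1, 5.2]
opening: 0.0003
```

Run:
```python
from h import *
snap('side','s12.png')
s,R=st()
crop('s12.png','s12r.png',290,125,345,182,12)
```

```text
t 14.9 tcp [ 0.4141 -0.1012  0.0048] 
 [[ 0.003  0.999 -0.046]
 [-0.001 -0.046 -0.999]
 [-1.     0.003  0.   ]] 
q [-0.373 -0.064  1.924  0.     1.279 -0.327] F [ 0.5 -0.6  0.2] op -9.179139384060332e-05
```

View pics/s12r.png

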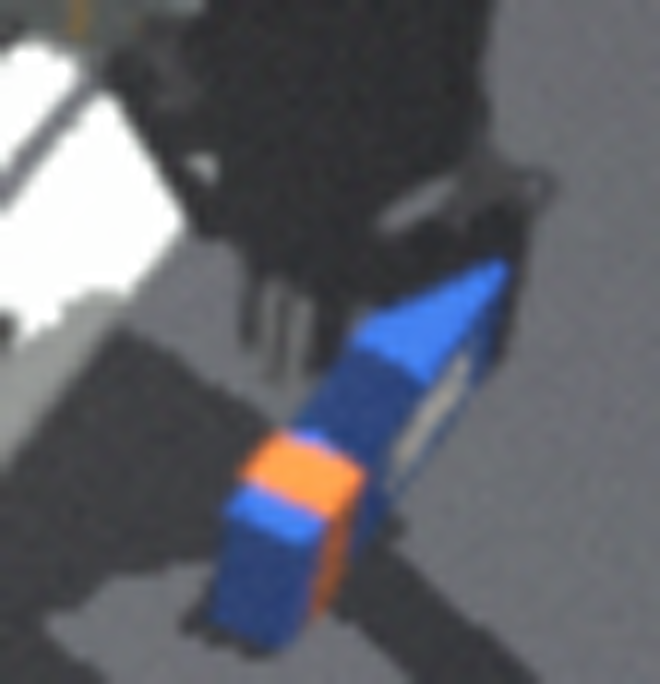

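arm_command([
  [[0,-0.3,0],0,0],
  [[0,-0.6,0],0,0],
  [[0,-0.9,0],0,0],
])

```text
time_s: 15.2
tool_pos: [0.4046, -0.1008, 0.004]
orientation: [1.242, 1.187, -1.243]
ft_force: [-0.1, -0.4, 0.6]
opening: 0.0001
```

Run:
```python
from h import *
snap('side','s13.png')
s,R=st()
crop('s13.png','s13r.png',290,125,345,182,12)
```

```text
t 15.25 tcp [ 0.4037 -0.1005  0.0035] 
 [[-0.002  0.999 -0.046]
 [ 0.    -0.046 -0.999]
 [-1.    -0.002  0.   ]] 
q [-3.800e-01 -8.300e-02  1.944e+00 -1.000e-03  1.282e+00 -3.340e-01] F [0.5 0.5 0.2] op -0.00010363155009712395
```

View pics/s13r.png

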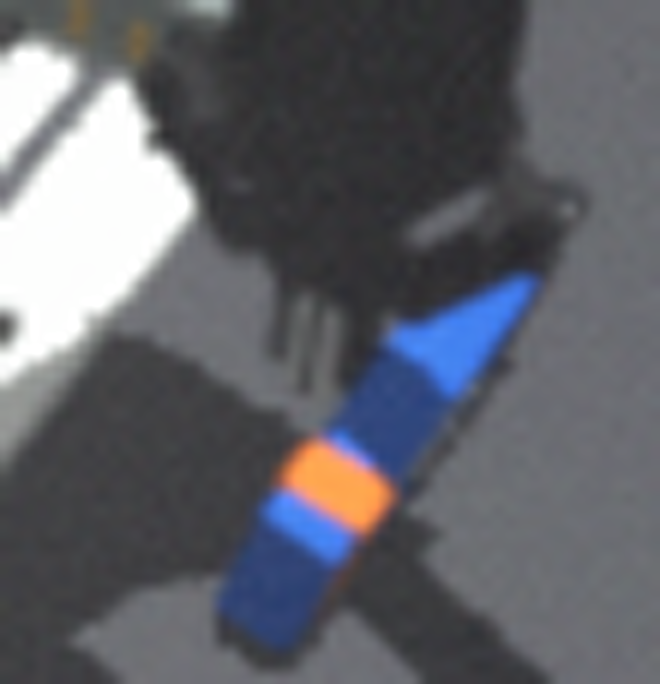

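Now it leans. A little more and it should fall.

arm_command([
  [[0,-0.3,0],0,0],
  [[0,-0.6,0],0,0],
  [[0,-0.9,0],0,0],
  [[0,-1.1,0],0,0],
  [[0,-1.1,0],0,0],
  [[0,0,0],0,0],
  [[0,0.5,0],0,0],
])

```text
time_s: 15.95
tool_pos: [0.4113, -0.1011, 0.0042]
orientation: [1.243, 1.186, -1.242]
ft_force: [0.5, -0.3, 0.4]
opening: 0.0002
```

Run:
```python
from h import *
snap('side','s14.png')
s,R=st()
crop('s14.png','s14r.png',290,125,345,182,12)
```

```text
t 16.0 tcp [ 0.4119 -0.1012  0.0043] 
 [[ 0.002  0.999 -0.046]
 [-0.    -0.046 -0.999]
 [-1.     0.002  0.   ]] 
q [-0.375 -0.068  1.929  0.     1.279 -0.329] F [ 0.9 -0.8  1. ] op 0.00021095858054390233
```

View pics/s14r.png

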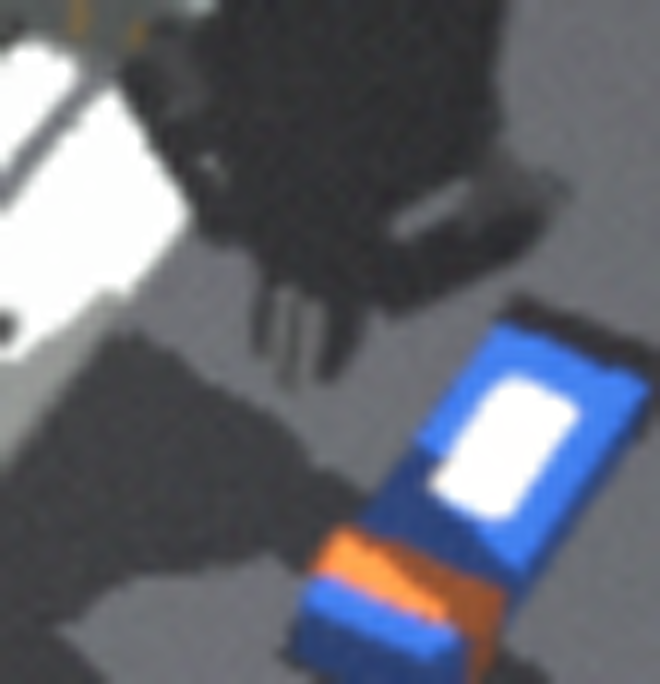

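arm_command([
  [[-2,0,0],0,0.2],
  [[-5,0,0],0,0.6],
  [[-8,-2,0],0,0.9],
  [[-11,-4,0],0,0.9],
  [[-12,-6,0],0,0.9],
  [[-12,-6.5,0],0,0.9],
  [[-12,-6.5,0],0,0.9],
])

```text
time_s: 16.7
tool_pos: [0.345, -0.0979, 0.1238]
orientation: [1.243, 1.186, -1.243]
ft_force: [-0.2, 0.7, -0.8]
opening: 0.077
```

Run:
```python
from h import *
snap('side','s15.png');snap('top','t15.png')
s,R=st()
crop('s15.png','s15r.png',270,110,370,200,7)
crop('t15.png','t15r.png',290,190,380,260,7)
```

```text
t 16.8 tcp [ 0.345  -0.0977  0.1228] 
 [[-0.001  0.999 -0.046]
 [ 0.001 -0.046 -0.999]
 [-1.    -0.001 -0.001]] 
q [-0.435 -0.331  1.895  0.     1.578 -0.389] F [ 0.3  0.3 -0.6] op 0.07638563306921747
```

View pics/s15r.png

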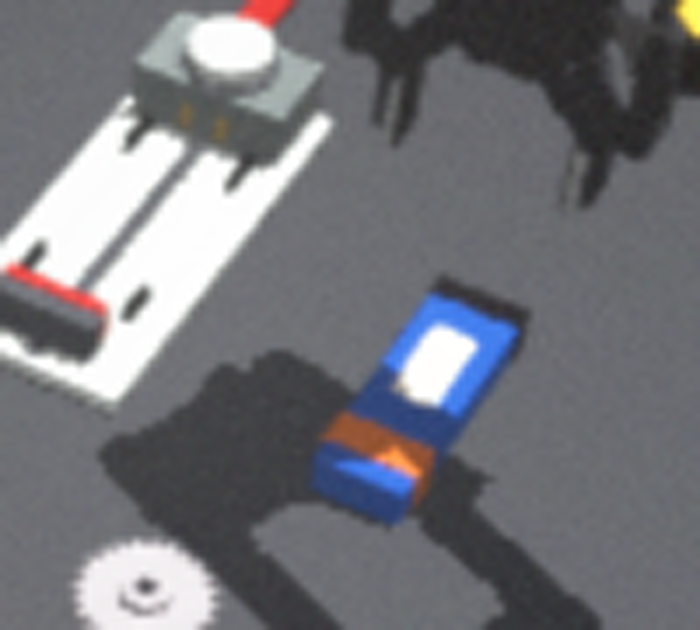

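View pics/t15r.png

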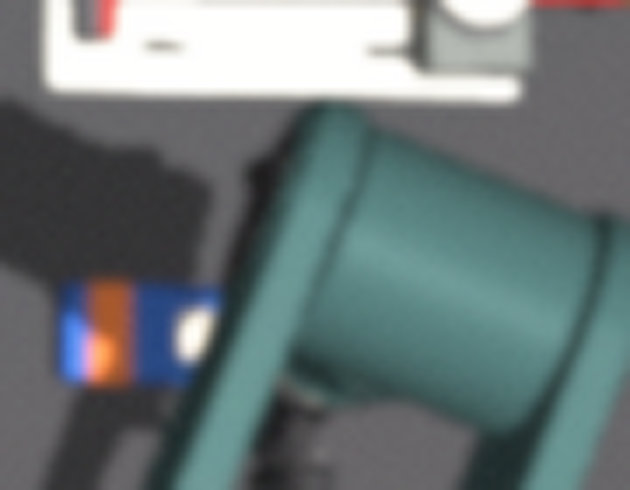

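```bash
cat > ov.py <<'E'
from h import *
def ov(f,n,box,k,out,boxes):
    x0,y0,x1,y1=box;im=cv2.imread('pics/'+f)[y0:y1,x0:x1];im=cv2.resize(im,None,fx=k,fy=k,interpolation=cv2.INTER_CUBIC)
    for (x,y,yaw,hx,hy,z0,z1) in boxes:
        c,s=np.cos(yaw),np.sin(yaw)
        for z,col in((z1,(0,255,0)),(z0,(0,0,255))):
            P=np.array([[a*hx*c-b*hy*s+x,a*hx*s+b*hy*c+y,z] for a,b in((1,1),(-1,1),(-1,-1),(1,-1))])
            q=(proj(n,P)-[x0,y0]+.5)*k
            cv2.polylines(im,[q.astype(int).reshape(-1,1,2)],True,col,1)
    cv2.imwrite('pics/'+out,im)
E
python3 - <<'E'
from fit import *
from ov import ov
h=.0235;l=.0695
S=('side',[[h,l,.025],[-h,l,.025],[h,l,0],[-h,l,0],[h,-l,.025],[-h,-l,.025]],px(270,110,7,[(320,450),(413,486),(315,488),(395,523),(440,277),(527,312)]))
T=('top',[[h,l,.025],[-h,l,.025]],px(290,190,7,[(62,283),(62,382)]))
for o in([S],[S,T]):
    x,r=fit(o,[.345,-.1,-.04]);print(x,r.round(1).tolist())
ov('s15.png','side',(270,110,370,200),7,'o15.png',[(x[0],x[1],x[2],h,l,0,.025)])
E
```

```text
[ 0.35204064 -0.10188582 -0.0336145 ] [[-0.4, 0.2], [-0.4, 0.7], [-0.5, -0.1], [1.1, 0.5], [0.1, -0.9], [0.4, -0.9]]
[ 0.35235553 -0.10034044 -0.04326676] [[-0.9, 0.4], [-0.9, 1.0], [-1.0, 0.0], [0.6, 0.8], [0.1, -0.7], [0.4, -0.5], [0.6, 0.6], [0.6, 0.2]]
```

View pics/o15.png

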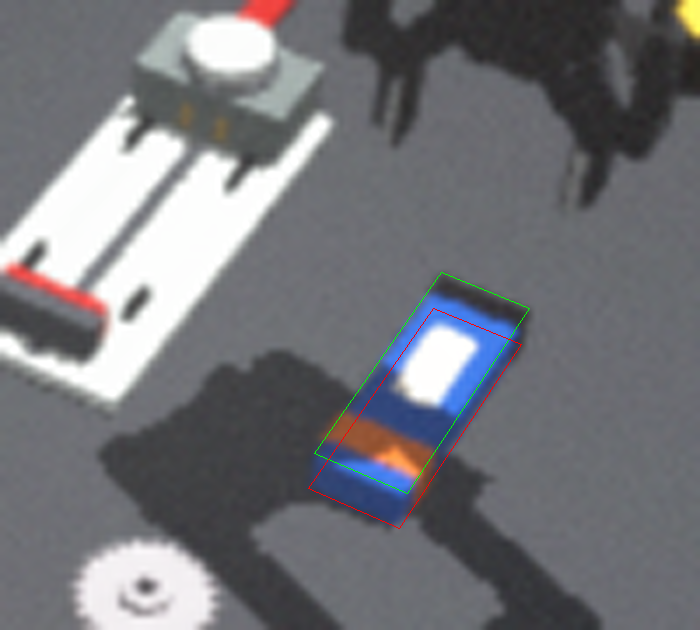

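Run:
```python
from h import *
for z in(.1228,.145,.155,.165): print(z,proj('side',[[.387,-.0997,z],[.303,-.0957,z]]).round(1).tolist())
```

```text
0.1228 [[324.2, 138.6], [348.9, 148.5]]
0.145 [[325.1, 133.4], [350.1, 143.3]]
0.155 [[325.5, 131.0], [350.7, 140.9]]
0.165 [[325.9, 128.6], [351.3, 138.5]]
```

arm_command([
  [[2,0.7,0],0,0.85],
  [[5,0.7,0],0,0.85],
  [[8,0.7,0],0,0.85],
  [[11,0.7,0],0,0.85],
  [[12,0.7,0],0,0.85],
  [[12,0.7,0],0,0.85],
])

```text
time_s: 17.4
tool_pos: [0.3504, -0.0973, 0.0017]
orientation: [1.242, 1.193, -1.246]
ft_force: [0.4, 0.4, -0.2]
opening: 0.0725
```

Run:
```python
from h import *
snap('side','s16.png')
s,R=st()
crop('s16.png','s16r.png',285,110,365,200,7)
```

```text
t 17.45 tcp [ 0.3518 -0.098   0.0034] 
 [[-0.002  0.999 -0.046]
 [ 0.001 -0.046 -0.999]
 [-1.    -0.002 -0.001]] 
q [-0.427 -0.208  2.052  0.     1.3   -0.381] F [ 0.7 -0.1 -0.6] op 0.07257857902845442
```

View pics/s16r.png

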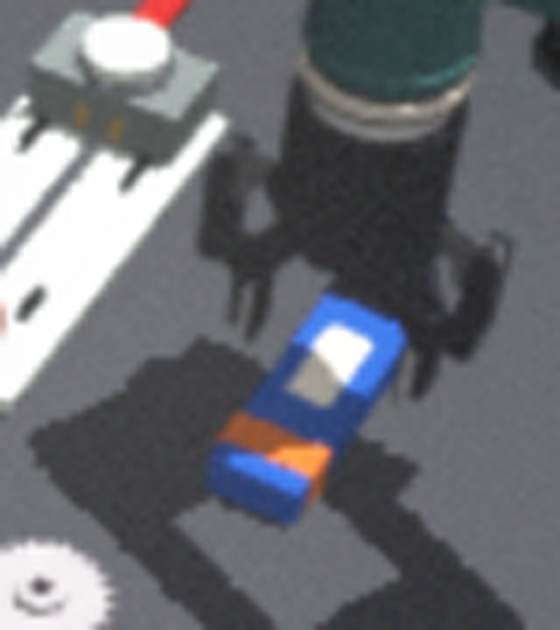

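arm_command([
  [[0.7,0,0],0,0.85],
  [[1.4,0,0],0,0.85],
  [[1.8,0,0],0,0.85],
  [[1.8,0,0],0,0.85],
])

```text
time_s: 17.85
tool_pos: [0.3517, -0.0981, -0.0144]
orientation: [1.243, 1.188, -1.243]
ft_force: [0.1, -0.4, -0.2]
opening: 0.0728
```

Run:
```python
from h import *
snap('side','s17.png')
s,R=st()
crop('s17.png','s17r.png',295,130,355,190,10)
for z in(0,.01,.02,.04):print(z,(proj('side',[[.393,-.099,z],[.311,-.096,z],[.393,-.110,z],[.311,-.107,z]])).round(1).tolist())
```

```text
t 17.9 tcp [ 0.3519 -0.0982 -0.0142] 
 [[-0.     0.999 -0.046]
 [-0.    -0.046 -0.999]
 [-1.    -0.     0.   ]] 
q [-0.428 -0.185  2.073 -0.     1.254 -0.381] F [ 0.  -0.2  0.3] op 0.07263551571825992
0 [[317.8, 164.8], [340.2, 174.1], [319.1, 162.7], [341.4, 172.0]]
0.01 [[318.2, 162.7], [340.7, 172.1], [319.5, 160.7], [341.9, 170.0]]
0.02 [[318.5, 160.7], [341.2, 170.1], [319.8, 158.6], [342.4, 167.9]]
0.04 [[319.2, 156.5], [342.1, 165.9], [320.5, 154.4], [343.4, 163.7]]
```

View pics/s17r.png

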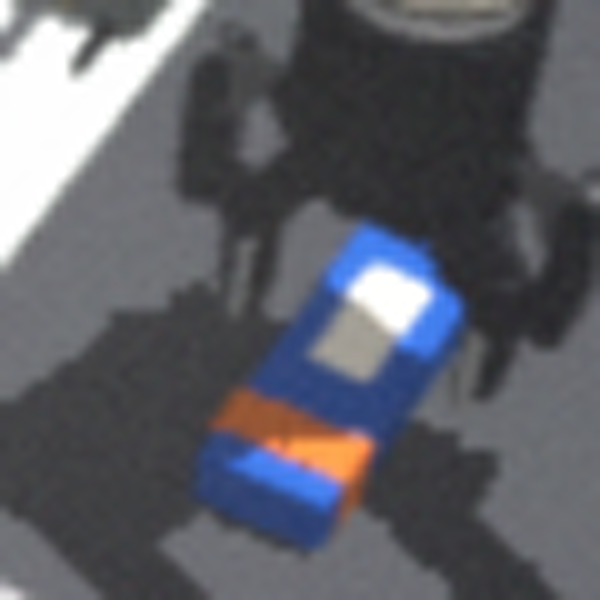

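arm_command([
  [[0.3,0,0],0,0.85],
  [[0.6,0,0],0,0.85],
  [[0.6,0,0],0,0.85],
])

```text
time_s: 18.2
tool_pos: [0.3517, -0.0981, -0.0205]
orientation: [1.243, 1.188, -1.243]
ft_force: [0.4, 0.1, 0.0]
opening: 0.0728
```

arm_command([
  [[0,0,0],0,0.4],
  [[0,0,0],0,0.4],
  [[0,0,0],0,0.4],
  [[0,0,0],0,0.4],
  [[0,0,0],0,0.4],
], squeeze=40)

```text
time_s: 18.7
tool_pos: [0.3526, -0.0985, -0.0196]
orientation: [1.243, 1.186, -1.242]
ft_force: [0.5, 0.3, 2.7]
opening: 0.0457
```

Run:
```python
from h import *
snap('side','s18.png')
s,R=st()
crop('s18.png','s18r.png',295,130,355,190,10)
```

```text
t 18.75 tcp [ 0.3526 -0.0984 -0.0196] 
 [[ 0.001  0.999 -0.046]
 [-0.001 -0.046 -0.999]
 [-1.     0.001  0.001]] 
q [-0.427 -0.177  2.078  0.     1.239 -0.381] F [ 0.3 -0.2  2.6] op 0.045882441807123225
```

View pics/s18r.png

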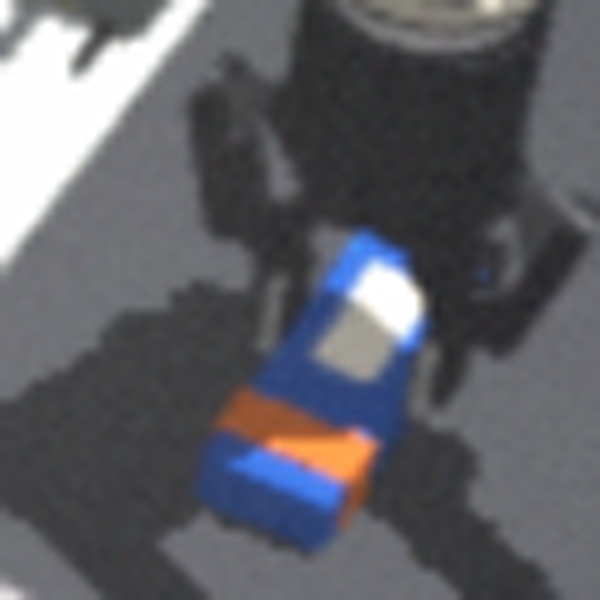

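arm_command([
  [[-1,0,0],0,0.4],
  [[-2.5,0,0],0,0.4],
  [[-4.5,0,0],0,0.4],
  [[-6.5,0,0],0,0.4],
  [[-8.5,0,0],0,0.4],
  [[-9,0,0],0,0.4],
  [[-9,0,0],0,0.4],
])

```text
time_s: 19.45
tool_pos: [0.3521, -0.0983, 0.0703]
orientation: [1.243, 1.186, -1.243]
ft_force: [-0.5, -0.8, -2.5]
opening: 0.0461
```

Run:
```python
from h import *
snap('side','s19.png')
crop('s19.png','s19r.png',285,100,365,190,7)
go(.5242,-.1346,.07,-.0445)
```

```text
t 19.5 tcp [ 0.3514 -0.098   0.0693] 
 [[-0.001  0.999 -0.046]
 [ 0.    -0.046 -0.999]
 [-1.    -0.001 -0.   ]] 
q [-0.428 -0.279  1.967 -0.     1.455 -0.382] F [ 0.9  0.3 -2.1] op 0.04608087053325451
yaw -0.046 shift cm [-0.1  17.43  2.86] turn -0.0015 alt 3.1401
```

View pics/s19r.png

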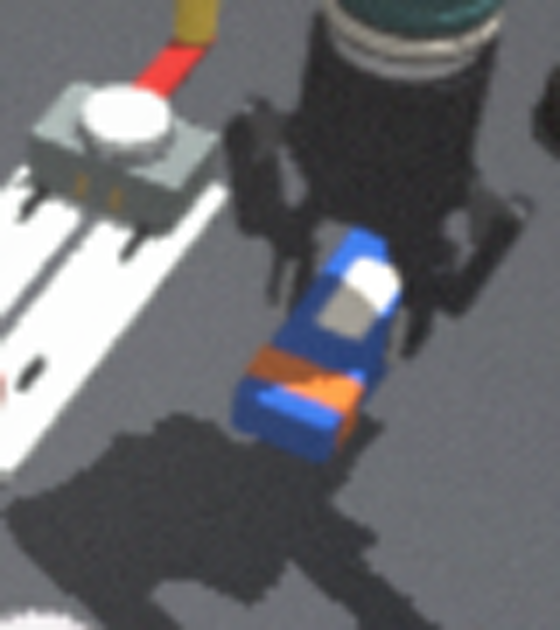

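arm_command([
  [[0,1.5,0.2],0,0.4],
  [[0,4,0.6],0,0.4],
  [[0,7,1.1],0,0.4],
  [[0,10,1.6],0,0.4],
  [[0,13,2.1],0,0.4],
  [[0,15.5,2.5],0,0.4],
  [[0,17,2.8],0,0.4],
  [[0,17.4,2.9],0,0.4],
  [[0,17.4,2.9],0,0.4],
  [[0,17.4,2.9],0,0.4],
])

```text
time_s: 20.5
tool_pos: [0.5231, -0.1347, 0.0688]
orientation: [1.242, 1.19, -1.245]
ft_force: [0.0, -0.7, -1.6]
opening: 0.046
```

Run:
```python
from h import *
from ov import ov
snap('side','s20.png');snap('top','t20.png')
go(.5242,-.1346,.07,-.0445)
# pack expected: bottom z = TCP+.0196
ov('s20.png','side',(255,80,345,175),7,'s20r.png',[(.5236,-.1367,-.0445,.0235,.0695,.09,.115)])
crop('t20.png','t20r.png',285,150,395,225,7)
```

```text
t 20.6 tcp [ 0.5234 -0.1349  0.0696] 
 [[-0.001  0.999 -0.046]
 [ 0.    -0.046 -0.999]
 [-1.    -0.001 -0.   ]] 
q [-0.357  0.129  1.586 -0.     1.427 -0.311] F [-0.2  0.1 -2.5] op 0.045654358677161576
yaw -0.0461 shift cm [-0.04  0.08 -0.03] turn -0.0016 alt 3.14
```

View pics/s20r.png

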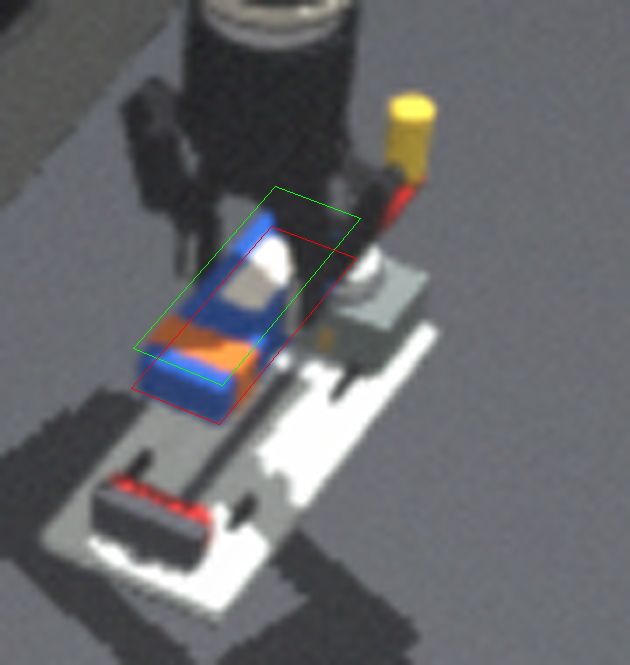

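View pics/t20r.png

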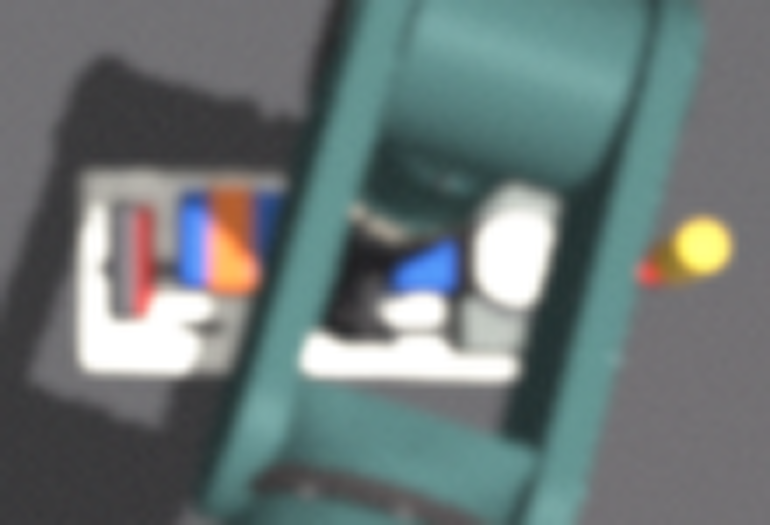

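Run:
```python
from h import *
crop('s20.png','s20q.png',268,108,308,144,18)
crop('t20.png','t20q.png',295,165,345,210,14)
```

```text
(no output)
```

View pics/s20q.png

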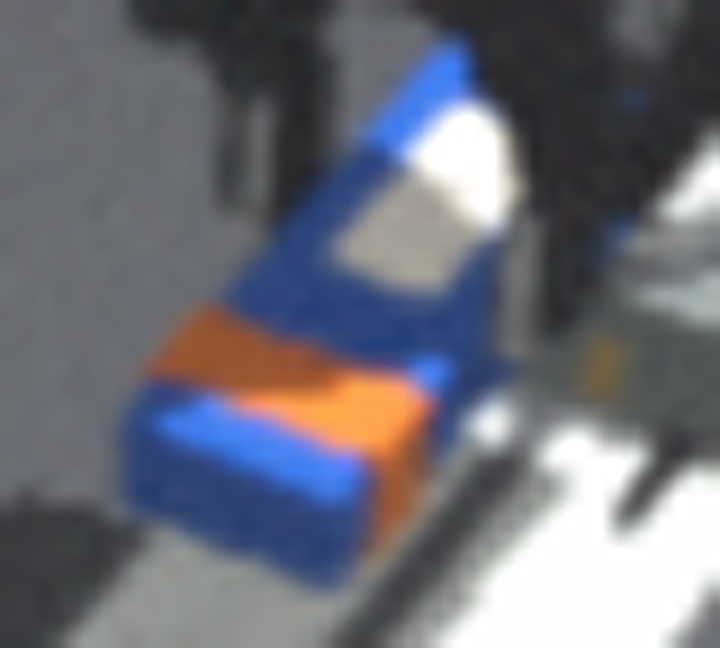

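View pics/t20q.png

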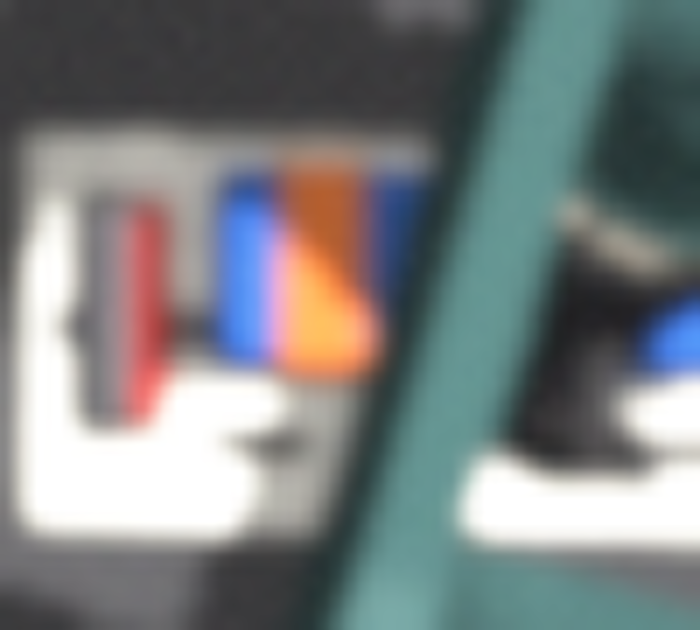

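Run:
```python
from fit import *
h=.0235;l=.0695
S=px(268,108,18,[(138,405),(366,492),(126,500),(342,590)])
LS=np.array([[h,l,.025],[-h,l,.025],[h,l,0],[-h,l,0]])
T=px(295,165,14,[(231,175),(231,362)]);LT=np.array([[h,l,.025],[-h,l,.025]])
Q=np.concatenate([S,T])
def f(p,yaw=-.046):
    c,s=np.cos(yaw),np.sin(yaw);R=np.array([[c,-s,0],[s,c,0],[0,0,1]])
    return np.concatenate([(proj('side',LS@R.T+p)-S).ravel(),(proj('top',LT@R.T+p)-T).ravel()])
r=least_squares(f,[.5236,-.1367,.09],loss='soft_l1');print(r.x,f(r.x).reshape(-1,2).round(1).tolist())
g=lambda p:f(p)[:8]
r=least_squares(g,[.5236,-.1367,.09]);print('side',r.x,g(r.x).round(1))
```

```text
[ 0.52003427 -0.13757135  0.08940214] [[-0.5, -0.4], [-0.5, -0.0], [-0.1, 0.0], [0.4, 0.2], [0.1, 0.1], [0.2, 0.8]]
side [ 0.53171244 -0.16514935  0.06170946] [-0.1 -0.2 -0.5  0.   0.3  0.1  0.4  0.1]
```

arm_command([
  [[1.5,0.25,0],0,0.4],
  [[3,0.25,0],0,0.4],
  [[4.5,0.25,0],0,0.4],
  [[5.6,0.25,0],0,0.4],
  [[5.9,0.25,0],0,0.4],
  [[5.9,0.25,0],0,0.4],
])

```text
time_s: 21.2
tool_pos: [0.5263, -0.135, 0.0097]
orientation: [1.243, 1.189, -1.244]
ft_force: [0.5, 0.2, -1.8]
opening: 0.046
```

Run:
```python
from h import *
from ov import ov
snap('side','s21.png');snap('top','t21.png')
st()
crop('s21.png','s21q.png',255,100,325,170,9)
crop('t21.png','t21q.png',290,165,350,215,12)
```

```text
t 21.3 tcp [ 0.5275 -0.1355  0.0114] 
 [[ 0.001  0.999 -0.046]
 [-0.    -0.046 -0.999]
 [-1.     0.001  0.   ]] 
q [-0.355  0.188  1.642 -0.     1.31  -0.309] F [ 0.4 -1.3 -1.8] op 0.0460691004505473
```

View pics/s21q.png

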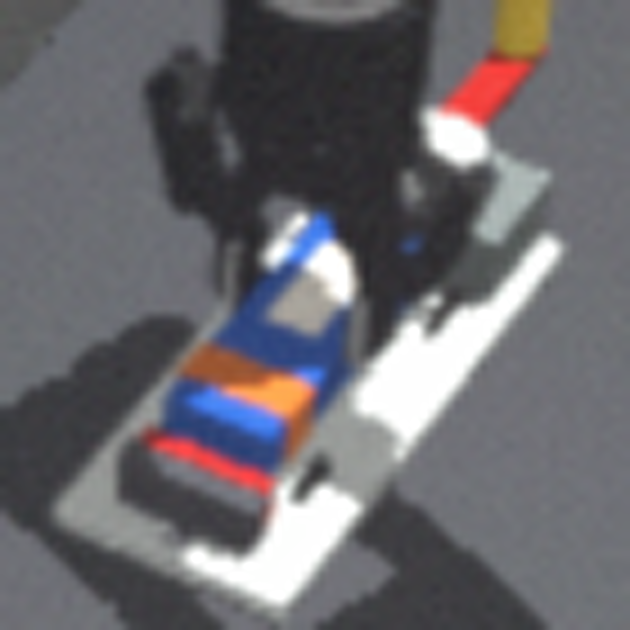

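View pics/t21q.png

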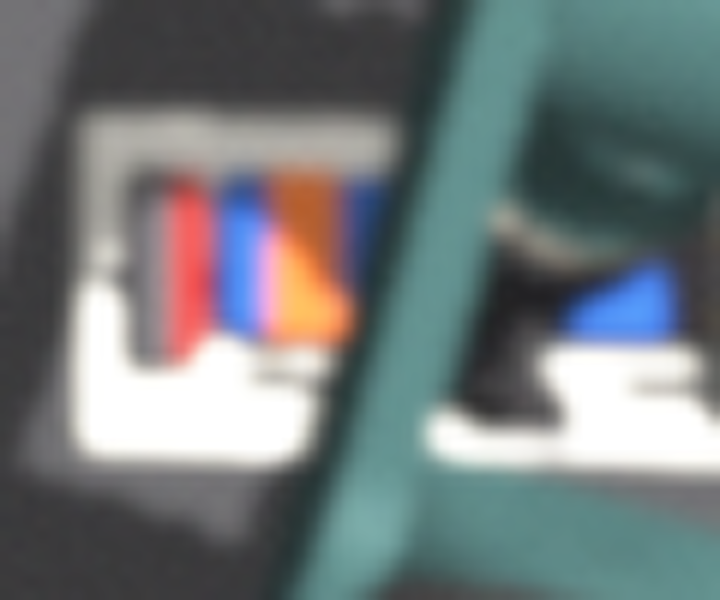

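Run:
```python
from ov import *
D=np.array([.5234,-.1417]);yw=-.0446
c,s=np.cos(yw),np.sin(yw)
def loc(x,y): return D+[c*x-s*y,s*x+c*y]
B=[]
B.append((*loc(0,.005),yw,.0235,.0695,.031,.056))
B.append((*loc(0,-.005),yw,.05,.118,.012,.012))
B.append((*loc(.0285,.055),yw,.002,.011,.012,.022));B.append((*loc(-.0285,.055),yw,.002,.011,.012,.022))
ov('s21.png','side',(255,100,325,170),9,'os21.png',B);ov('t21.png','top',(290,165,350,215),12,'ot21.png',B)
```

```text
(no output)
```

View pics/os21.png

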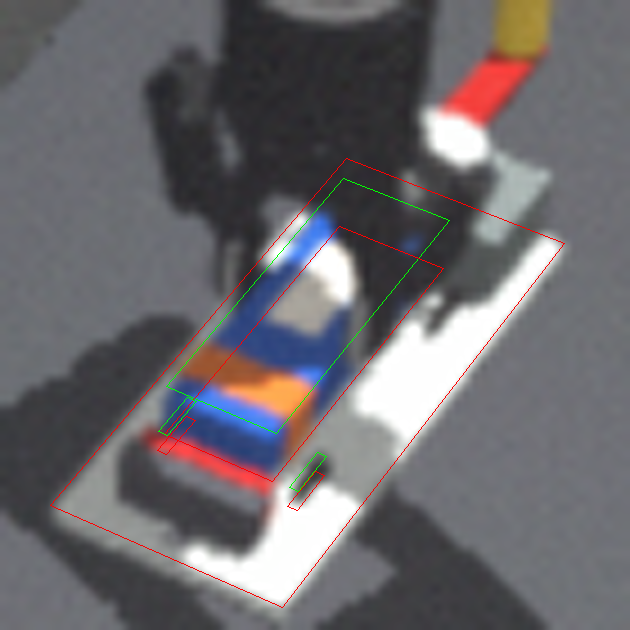

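View pics/ot21.png

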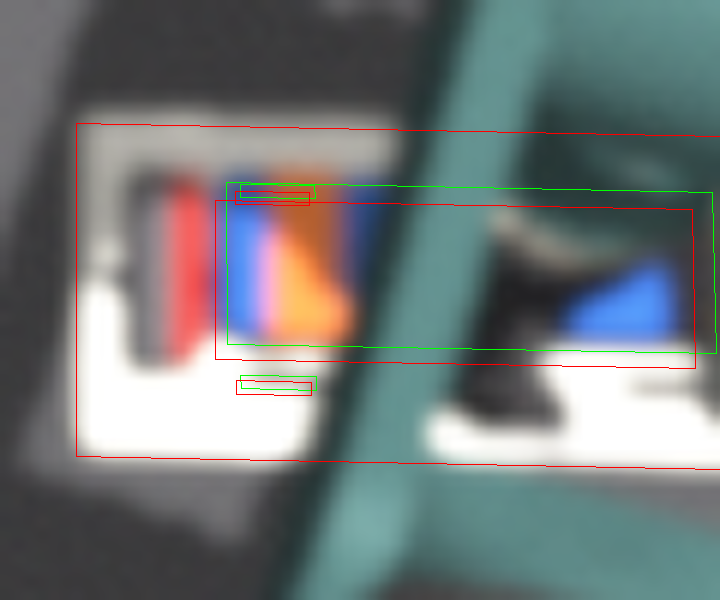

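arm_command([
  [[0.4,0,0],0,0.4],
  [[0.8,0,0],0,0.4],
  [[1.2,0,0],0,0.4],
  [[1.2,0,0],0,0.4],
])

```text
time_s: 21.7
tool_pos: [0.5263, -0.1351, -0.002]
orientation: [1.243, 1.189, -1.244]
ft_force: [0.9, 0.0, -2.5]
opening: 0.0459
```

arm_command([
  [[0.2,0,0],0,0.4],
  [[0.3,0,0],0,0.4],
  [[0.3,0,0],0,0.4],
])

```text
time_s: 22.0
tool_pos: [0.5269, -0.1353, -0.0042]
orientation: [1.243, 1.187, -1.243]
ft_force: [-0.8, 1.1, -1.9]
opening: 0.0455
```

Run:
```python
from h import *
snap('side','s22.png')
st()
crop('s22.png','s22q.png',255,100,325,170,9)
```

```text
t 22.05 tcp [ 0.527  -0.1353 -0.0041] 
 [[ 0.     0.999 -0.046]
 [-0.    -0.046 -0.999]
 [-1.     0.     0.   ]] 
q [-0.355  0.204  1.657 -0.     1.28  -0.309] F [ 0.5 -0.4 -1.1] op 0.045673159526638606
```

View pics/s22q.png

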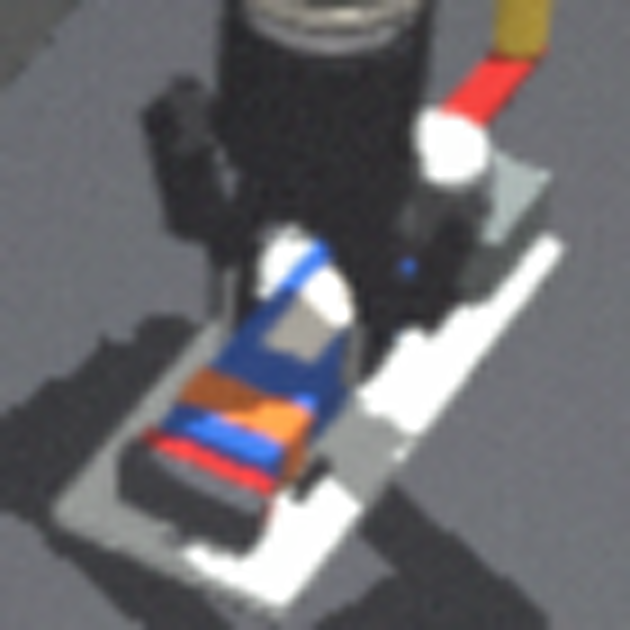

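arm_command([
  [[0.1,0,0],0,0.4],
  [[0.2,0,0],0,0.4],
  [[0.2,0,0],0,0.4],
])

```text
time_s: 22.35
tool_pos: [0.5268, -0.1353, -0.0063]
orientation: [1.243, 1.187, -1.243]
ft_force: [-0.3, -0.5, -2.5]
opening: 0.0456
```

arm_command([
  [[0.1,0,0],0,0.4],
  [[0.15,0,0],0,0.4],
  [[0.15,0,0],0,0.4],
])

```text
time_s: 22.65
tool_pos: [0.527, -0.1353, -0.0075]
orientation: [1.243, 1.187, -1.243]
ft_force: [-0.5, -0.0, -1.6]
opening: 0.0459
```

arm_command([
  [[0.1,0,0],0,0.4],
  [[0.1,0,0],0,0.4],
])

```text
time_s: 22.85
tool_pos: [0.527, -0.1353, -0.0076]
orientation: [1.243, 1.187, -1.243]
ft_force: [-3.8, 1.5, 4.9]
opening: 0.0454
```

Run:
```python
from h import *
snap('side','s23.png')
st()
crop('s23.png','s23q.png',255,100,325,170,9)
```

```text
t 22.9 tcp [ 0.527  -0.1353 -0.0076] 
 [[ 0.     0.999 -0.046]
 [-0.    -0.046 -0.999]
 [-1.     0.     0.   ]] 
q [-0.355  0.208  1.66  -0.     1.273 -0.309] F [-4.6  0.   4.8] op 0.0461491977073782
```

View pics/s23q.png

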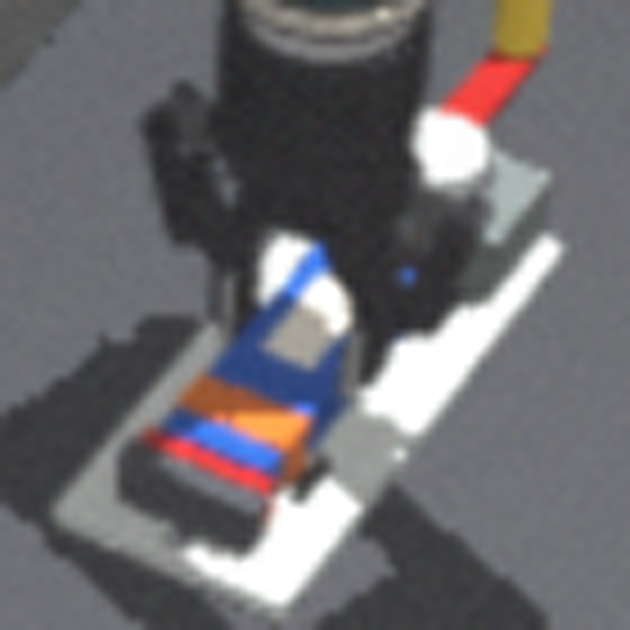

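Contact came at exactly bed height, so I'll release and rise.

arm_command([
  [[-0.1,0,0],0,0.5],
  [[-0.1,0,0],0,0.6],
  [[-0.1,0,0],0,0.75],
  [[-0.1,0,0],0,0.75],
  [[-0.1,0,0],0,0.75],
])

```text
time_s: 23.4
tool_pos: [0.5271, -0.1354, -0.0076]
orientation: [1.243, 1.187, -1.243]
ft_force: [-0.4, -0.5, 0.7]
opening: 0.0637
```

arm_command([
  [[-2,0,0],0,0.75],
  [[-5,0,0],0,0.75],
  [[-8,0,0],0,0.75],
  [[-12,0,0],0,0.75],
  [[-16,0,0],0,0.5],
  [[-16,0,0],0,0],
])

```text
time_s: 24.0
tool_pos: [0.5309, -0.1367, 0.1603]
orientation: [1.246, 1.174, -1.235]
ft_force: [-0.1, 0.5, 0.3]
opening: 0.0361
```

Run:
```python
from h import *
snap('side','s24.png')
st()
crop('s24.png','s24q.png',255,85,335,170,8)
```

```text
t 24.05 tcp [ 0.5294 -0.1361  0.1568] 
 [[ 0.008  0.999 -0.046]
 [-0.003 -0.046 -0.999]
 [-1.     0.009  0.003]] 
q [-0.355  0.085  1.458 -0.     1.59  -0.309] F [-0.1  0.2 -1. ] op 0.028070407419929732
```

View pics/s24q.png

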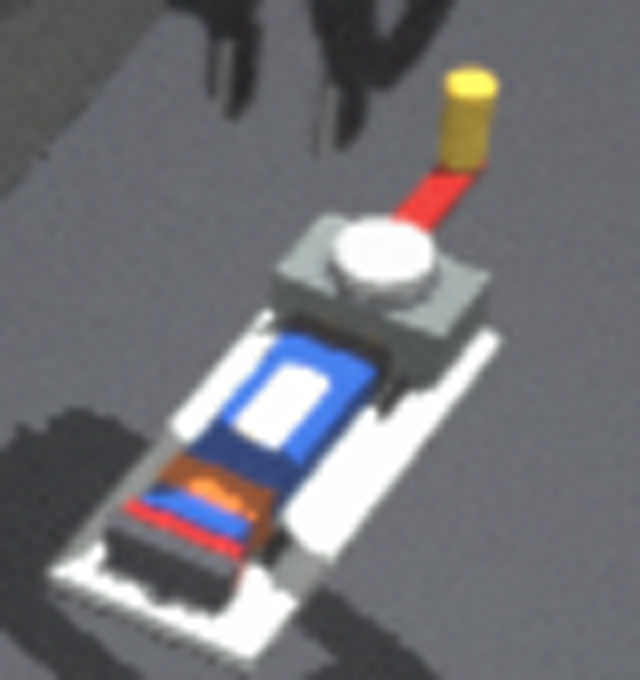

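The pack lies flat between the guides, let go, with its black end at the block. Next is the cam, starting with a measurement of the grip.

Run:
```python
from fit import *
g=atz('side',*px(255,85,8,[(471,83)])[0],.104);print('grip side',g)
print(proj('top',[[.517,-.312,.104]]))
g=atz('top',*px(285,160,7,[(703,173)])[0],.104);print('grip top0',g)
go(.553,-.303,.157,-.0446)
```

```text
grip side [ 0.51524451 -0.31056595  0.104     ]
[[384.70770963 184.77111339]]
grip top0 [ 0.51860578 -0.31309847  0.104     ]
t 24.05 tcp [ 0.5294 -0.1361  0.1568] 
 [[ 0.008  0.999 -0.046]
 [-0.003 -0.046 -0.999]
 [-1.     0.009  0.003]] 
q [-0.355  0.085  1.458 -0.     1.59  -0.309] F [-0.1  0.2 -1. ] op 0.028070407419929732
yaw -0.046 shift cm [ 0.05  3.13 16.56] turn -0.0014 alt 3.1402
```

arm_command([
  [[0,0.6,3],0,0],
  [[0,1.4,7],0,0],
  [[0,2.2,11],0,0],
  [[0,2.9,15],0,0],
  [[0,3.1,16.6],0,0],
  [[3,3.1,16.6],0,0],
  [[6,3.1,16.6],0,0],
  [[6,3.1,16.6],0,0],
])

```text
time_s: 24.85
tool_pos: [0.5465, -0.2997, 0.0852]
orientation: [1.243, 1.201, -1.248]
ft_force: [-0.5, 0.5, -0.1]
opening: -0.0001
```

Run:
```python
from h import *
snap('side','s25.png');snap('top','t25.png')
s,R=st()
crop('s25.png','s25q.png',270,60,350,140,8)
crop('t25.png','t25q.png',330,150,410,220,8)
p=s['tool_pos']
print((proj('side',[p+[0,0,.031]])-[270,60])*8,(proj('top',[p+[0,0,.031]])-[330,150])*8)
```

```text
t 24.95 tcp [ 0.5496 -0.3015  0.0911] 
 [[-0.003  0.999 -0.046]
 [ 0.002 -0.046 -0.999]
 [-1.    -0.003 -0.002]] 
q [-0.592  0.302  1.335  0.     1.508 -0.547] F [0.3 0.2 0.9] op 8.577634584486358e-06
[[272.73793991 233.93202039]] [[419.99721262 192.02169179]]
```

View pics/s25q.png

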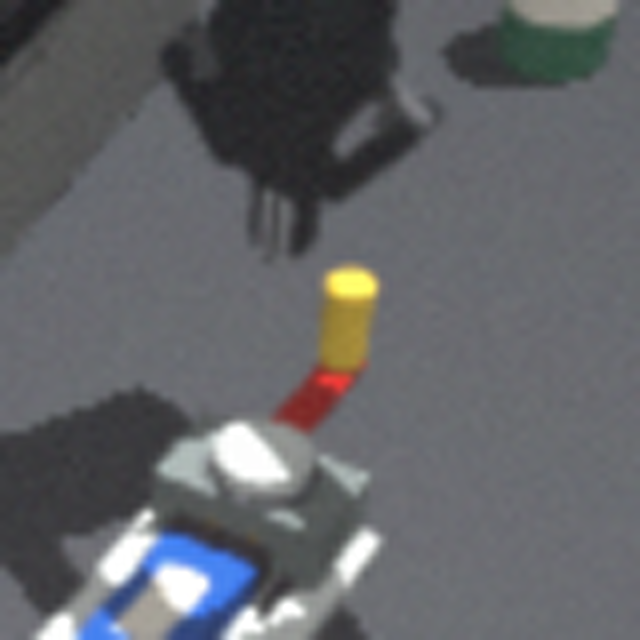

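View pics/t25q.png

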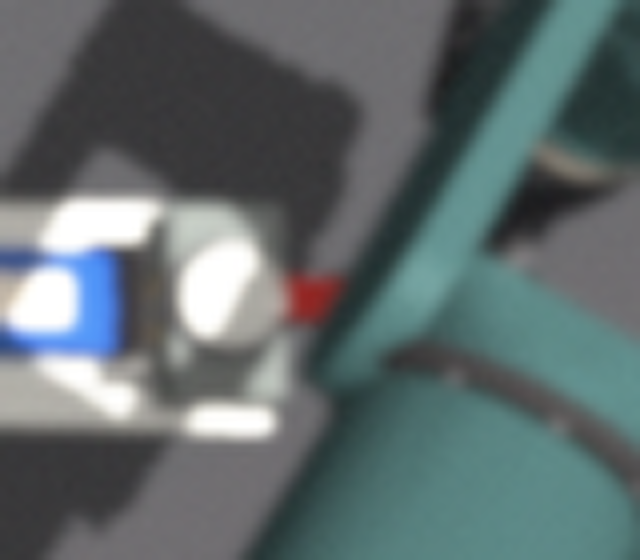

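arm_command([
  [[2,0.3,0.2],0,0],
  [[4,0.3,0.2],0,0],
  [[4.1,0.3,0.2],0,0],
  [[4.1,0.3,0.2],0,0],
])

```text
time_s: 25.35
tool_pos: [0.5538, -0.3047, 0.0529]
orientation: [1.243, 1.186, -1.242]
ft_force: [-0.4, 0.8, 1.1]
opening: 0.0001
```

Run:
```python
from h import *
snap('side','s26.png')
s,R=st()
crop('s26.png','s26q.png',290,75,340,125,12)
ax=np.array([.5195,-.2365]);yw=-.0446;c,sn=np.cos(yw),np.sin(yw);M=np.array([[c,-sn],[sn,c]])
p=s['tool_pos'];print('local',M.T@(p[:2]-ax))
prev=None
for phi in [-.45,-.35,-.25,-.15,0,.15,.3,.45,.6,.75,.9,1.05,1.15,1.25,1.3,1.35,1.4]:
    q=ax+M@(.075*np.array([-np.sin(phi),-np.cos(phi)]))
    d=R.T@np.array([*(q-p[:2]),0]);print(phi,np.round(d[1:]*100,2))
```

```text
t 25.4 tcp [ 0.5543 -0.3051  0.0537] 
 [[ 0.003  0.999 -0.046]
 [-0.002 -0.046 -0.999]
 [-1.     0.003  0.002]] 
q [-0.593  0.334  1.371 -0.     1.434 -0.547] F [ 0.6 -0.3  0.5] op -0.0002346761145333148
local [ 0.03783924 -0.06693645]
-0.45 [-0.52  0.06]
-0.35 [-1.21  0.35]
-0.25 [-1.93  0.58]
-0.15 [-2.66  0.72]
0 [-3.78  0.81]
0.15 [-4.9   0.73]
0.3 [-6.    0.48]
0.45 [-7.05  0.07]
0.6 [-8.02 -0.5 ]
0.75 [-8.9 -1.2]
0.9 [-9.66 -2.02]
1.05 [-10.29  -2.95]
1.15 [-10.63  -3.62]
1.25 [-10.91  -4.32]
1.3 [-11.02  -4.68]
1.35 [-11.11  -5.04]
1.4 [-11.18  -5.41]
```

View pics/s26q.png

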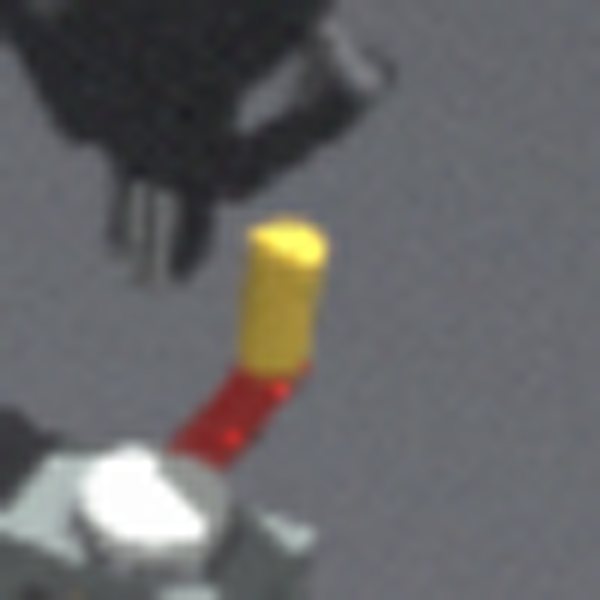

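arm_command([
  [[-0.4,-0.5,0.1],0,0],
  [[-0.4,-1.2,0.3],0,0],
  [[-0.4,-1.9,0.6],0,0],
  [[-0.4,-2.7,0.7],0,0],
  [[-0.4,-3.2,0.8],0,0],
])

```text
time_s: 25.9
tool_pos: [0.521, -0.3111, 0.0563]
orientation: [1.244, 1.185, -1.241]
ft_force: [3.4, 2.5, 2.3]
opening: 0.0001
```

Run:
```python
from h import *
snap('side','s27.png')
s,R=st()
crop('s27.png','s27q.png',290,75,340,125,12)
```

```text
t 25.95 tcp [ 0.5201 -0.3113  0.0561] 
 [[ 0.001  0.999 -0.047]
 [-0.    -0.047 -0.999]
 [-1.     0.001  0.   ]] 
q [-0.633  0.278  1.437  0.     1.425 -0.587] F [3.7 2.2 2. ] op -9.742917112085442e-05
```

View pics/s27q.png

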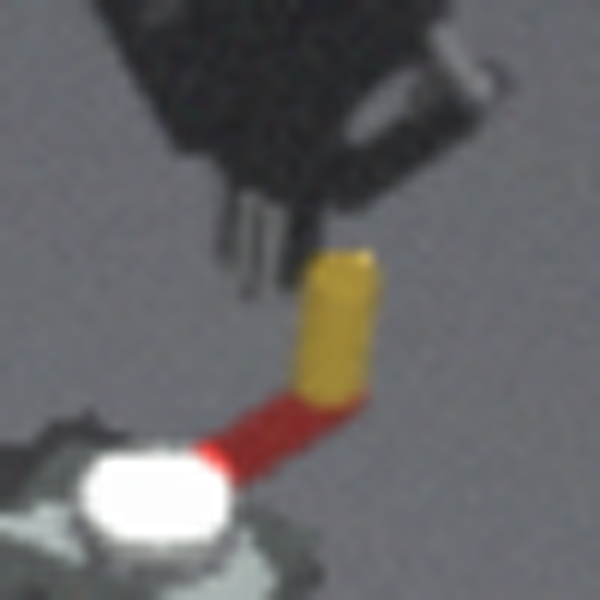

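```bash
cat > arc.py <<'E'
from h import *
s,R=st()
ax=np.array([.5195,-.2365]);yw=-.0446;c,sn=np.cos(yw),np.sin(yw);M=np.array([[c,-sn],[sn,c]])
p=s['tool_pos'];l=M.T@(p[:2]-ax);print('local',l,'phi',np.arctan2(-l[0],-l[1]),'r',np.hypot(*l))
for phi in np.arange(-.1,1.55,.1):
    q=ax+M@(.075*np.array([-np.sin(phi),-np.cos(phi)]))
    d=R.T@np.array([*(q-p[:2]),0]);print(round(phi,2),np.round(d[1:]*100,2))
E
python3 arc.py
```

```text
t 25.95 tcp [ 0.5201 -0.3113  0.0561] 
 [[ 0.001  0.999 -0.047]
 [-0.    -0.047 -0.999]
 [-1.     0.001  0.   ]] 
q [-0.633  0.278  1.437  0.     1.425 -0.587] F [3.7 2.2 2. ] op -9.742917112085442e-05
local [ 0.0039793  -0.07472046] phi -0.053205586123015416 r 0.0748263468453629
-0.1 [ 0.35 -0.01]
0.0 [-0.4   0.03]
0.1 [-1.15 -0.01]
0.2 [-1.89 -0.12]
0.3 [-2.61 -0.3 ]
0.4 [-3.32 -0.56]
0.5 [-4.   -0.88]
0.6 [-4.64 -1.27]
0.7 [-5.23 -1.73]
0.8 [-5.78 -2.24]
0.9 [-6.28 -2.8 ]
1.0 [-6.72 -3.41]
1.1 [-7.09 -4.06]
1.2 [-7.4  -4.74]
1.3 [-7.64 -5.45]
1.4 [-7.8  -6.18]
1.5 [-7.89 -6.93]
```

arm_command([
  [[0.2,-0.4,0],0,0],
  [[0.3,-1.1,0],0,0],
  [[0.3,-1.9,-0.1],0,0],
  [[0.3,-2.6,-0.3],0,0],
  [[0.3,-3.3,-0.6],0,0],
  [[0.3,-4,-0.9],0,0],
  [[0.3,-4.6,-1.3],0,0],
])

```text
time_s: 26.65
tool_pos: [0.4745, -0.2965, 0.0517]
orientation: [1.242, 1.187, -1.245]
ft_force: [1.9, -2.2, -0.8]
opening: 0.0
```

```bash
python3 - <<'E'
from h import *
snap('side','s28.png')
crop('s28.png','s28q.png',280,75,350,135,10)
E
python3 arc.py
```

```text
t 26.7 tcp [ 0.4734 -0.2957  0.0517] 
 [[-0.003  0.999 -0.046]
 [-0.    -0.046 -0.999]
 [-1.    -0.003  0.   ]] 
q [-0.659  0.182  1.563 -0.002  1.399 -0.612] F [ 1.1 -0.7 -0.7] op 8.807078823342448e-05
local [-0.0433748  -0.06123116] phi 0.6163266605089339 r 0.07503750910694768
-0.1 [5.09 1.33]
0.0 [4.34 1.37]
0.1 [3.59 1.33]
0.2 [2.85 1.22]
0.3 [2.12 1.04]
0.4 [1.42 0.78]
0.5 [0.74 0.46]
0.6 [0.1  0.07]
0.7 [-0.49 -0.39]
0.8 [-1.04 -0.9 ]
0.9 [-1.54 -1.46]
1.0 [-1.98 -2.07]
1.1 [-2.35 -2.72]
1.2 [-2.66 -3.4 ]
1.3 [-2.9  -4.11]
1.4 [-3.06 -4.84]
1.5 [-3.15 -5.59]
```

View pics/s28q.png

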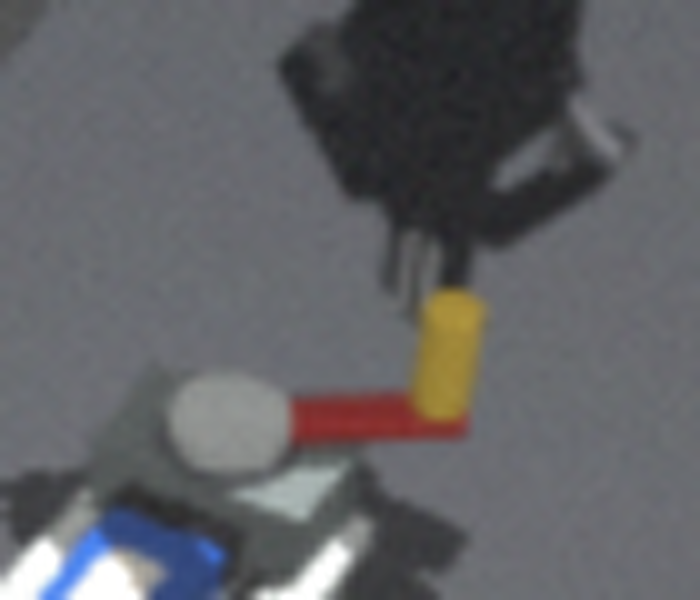

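arm_command([
  [[0,-0.5,-0.4],0,0],
  [[0,-1,-0.9],0,0],
  [[0,-1.5,-1.5],0,0],
  [[0,-2,-2.1],0,0],
  [[0,-2.4,-2.7],0,0],
  [[0,-2.7,-3.4],0,0],
  [[0,-2.7,-3.4],0,0],
])

```text
time_s: 27.4
tool_pos: [0.4492, -0.2599, 0.0524]
orientation: [1.242, 1.189, -1.243]
ft_force: [0.3, -1.0, 0.3]
opening: -0.0005
```

```bash
python3 - <<'E'
from h import *
snap('side','s29.png')
crop('s29.png','s29q.png',280,75,350,135,10)
E
python3 arc.py
```

```text
t 27.45 tcp [ 0.4491 -0.2599  0.0523] 
 [[-0.002  0.999 -0.046]
 [ 0.001 -0.046 -0.999]
 [-1.    -0.002 -0.001]] 
q [-0.634  0.098  1.657 -0.     1.389 -0.588] F [0.1 0.  0.7] op -0.0002611818637158498
local [-0.06927349 -0.02649629] phi 1.2054768602310644 r 0.07416784712940466
-0.1 [7.68 4.81]
0.0 [6.93 4.84]
0.1 [6.18 4.81]
0.2 [5.44 4.7 ]
0.3 [4.72 4.51]
0.4 [4.01 4.25]
0.5 [3.34 3.93]
0.6 [2.7  3.54]
0.7 [2.1  3.08]
0.8 [1.55 2.57]
0.9 [1.05 2.01]
1.0 [0.62 1.4 ]
1.1 [0.24 0.75]
1.2 [-0.06  0.07]
1.3 [-0.3  -0.64]
1.4 [-0.46 -1.37]
1.5 [-0.56 -2.12]
```

View pics/s29q.png

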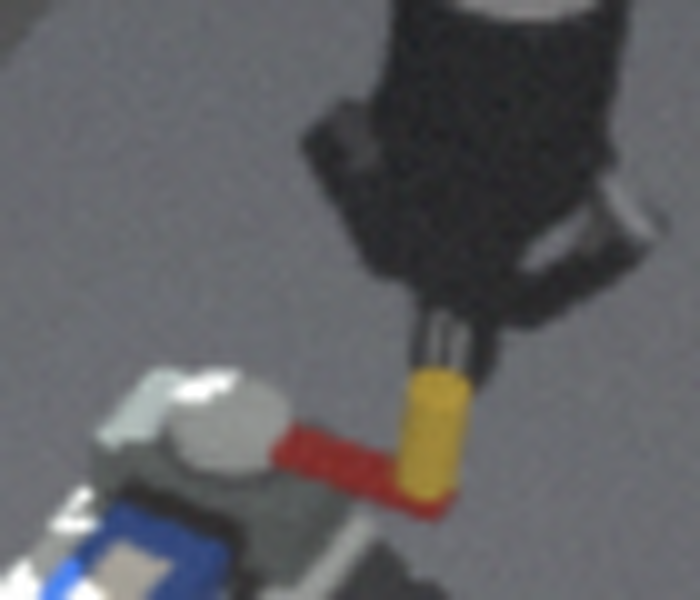

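```bash
cat > th.py <<'E'
from fit import *
import sys
def th(x0,y0,s,pt):
    g=atz('side',*px(x0,y0,s,[pt])[0],.104)[:2]
    ax=np.array([.5195,-.2365]);yw=-.0446;c,sn=np.cos(yw),np.sin(yw);M=np.array([[c,-sn],[sn,c]])
    l=M.T@(g-ax);print('grip',g,'r',np.hypot(*l),'theta',np.arctan2(-l[0],-l[1]))
E
python3 -c "
from th import *
th(280,75,10,(440,380))
print((proj('side',[[.5195-.075,-.2365+.0033,.104]])-[280,75])*10)"
```

```text
grip [ 0.44546543 -0.2383249 ] r 0.07405705424202534 theta 1.5015520052225577
[[432.21608913 384.88392608]]
```

arm_command([
  [[0,-0.1,-0.3],0,0],
  [[0,-0.2,-0.5],0,0],
  [[0,-0.2,-0.5],0,0],
])

```text
time_s: 27.75
tool_pos: [0.4489, -0.2576, 0.0525]
orientation: [1.241, 1.183, -1.244]
ft_force: [3.0, -6.6, -2.5]
opening: -0.0
```

arm_command([
  [[0,0,-0.2],0,0],
  [[0,0,-0.4],0,0],
  [[0,0,-0.4],0,0],
])

```text
time_s: 28.05
tool_pos: [0.4489, -0.2576, 0.0526]
orientation: [1.236, 1.176, -1.248]
ft_force: [2.7, -15.6, -6.2]
opening: 0.0003
```

Run:
```python
from h import *
snap('side','s30.png');st()
crop('s30.png','s30q.png',280,75,350,135,10)
```

```text
t 28.1 tcp [ 0.449  -0.2576  0.0527] 
 [[ 0.002  0.999 -0.047]
 [-0.012 -0.047 -0.999]
 [-1.     0.002  0.012]] 
q [-0.625  0.087  1.668 -0.009  1.378 -0.576] F [  2.7 -15.9  -5.7] op -0.0002182018553975787
```

View pics/s30q.png

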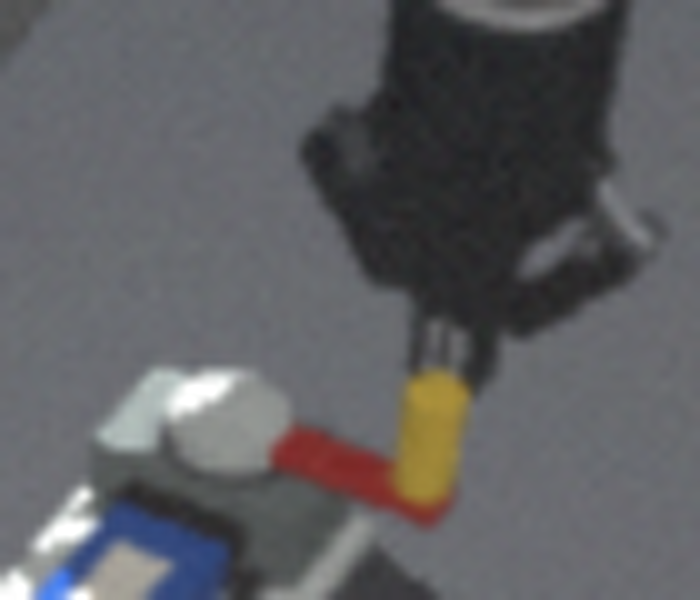

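The lever has stalled against its stop: the TCP no longer advances and the force has risen to 16 N. I'll back away and lift.

arm_command([
  [[0,0,0.8],0,0],
  [[0,0,2],0,0],
  [[0,0,3.5],0,0],
  [[-3,0,4],0,0],
  [[-7,0,4],0,0],
  [[-11,0,5],0,0],
  [[-14,-2,8],0,0],
  [[-14,-4,11],0,0],
  [[-14,-5,13],0,0],
  [[-14,-5,13],0,0],
])

```text
time_s: 29.1
tool_pos: [0.3908, -0.3819, 0.1923]
orientation: [1.246, 1.186, -1.247]
ft_force: [-0.3, -0.5, -0.7]
opening: 0.0003
```

Run:
```python
from h import *
snap('side','s31.png');snap('top','t31.png');st()
crop('s31.png','s31q.png',250,90,330,170,8)
crop('t31.png','t31q.png',150,150,400,240,3)
crop('t31.png','t31d.png',285,155,375,215,8)
crop('s31.png','s31b.png',0,0,512,384,1.5)
```

```text
t 29.2 tcp [ 0.3922 -0.3794  0.1919] 
 [[-0.     0.999 -0.047]
 [ 0.002 -0.047 -0.999]
 [-1.    -0.    -0.002]] 
q [-8.730e-01  8.000e-02  1.393e+00  1.000e-03  1.670e+00 -8.260e-01] F [ 0.9  0.3 -0.9] op 5.0032226766761244e-05
```

View pics/s31q.png

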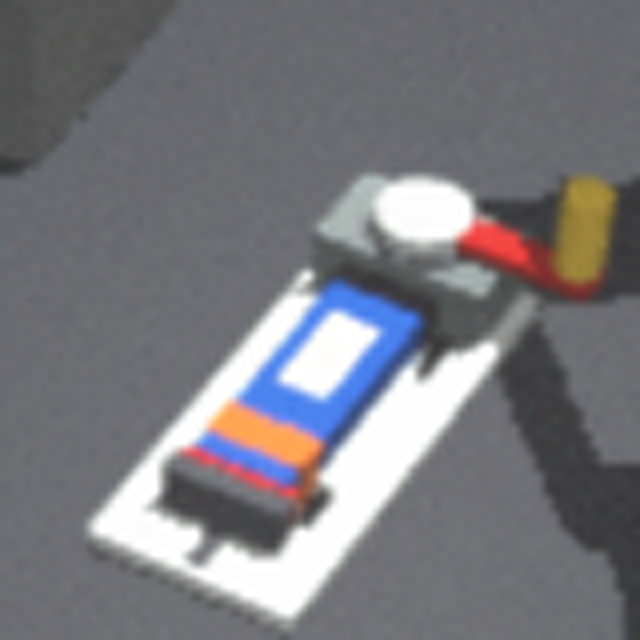

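View pics/t31d.png

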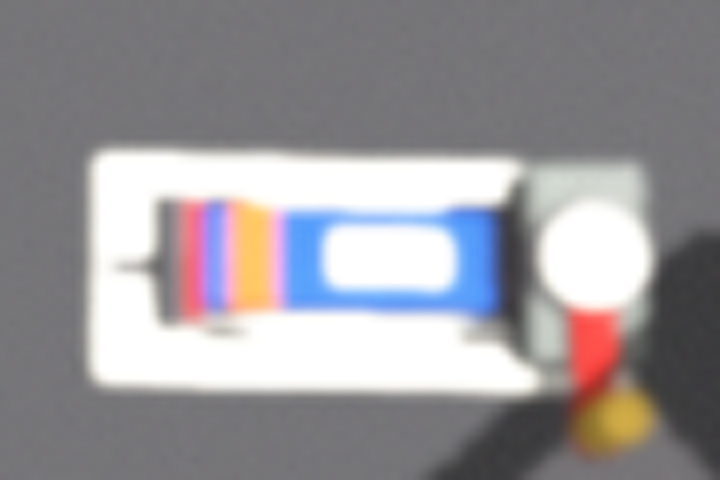

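View pics/s31b.png

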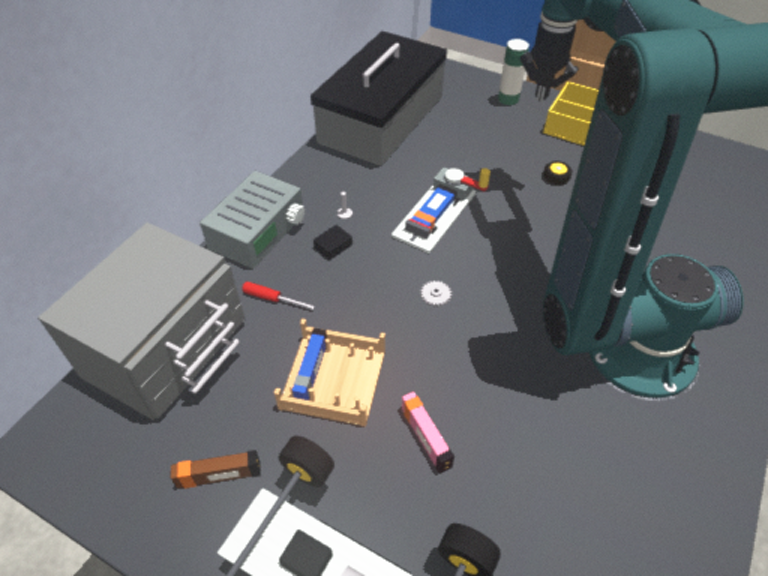

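Run:
```python
from th import *
th(250,90,8,(590,192))
ax=np.array([.5195,-.2365])
for p in [(630,408),(622,412)]:
    g=atz('top',*px(285,155,8,[p])[0],.104)[:2];d=g-ax;print(g,np.hypot(*d),'theta',np.arctan2(-d[0],-d[1])+(-.0446))
# lever bar: hub centre (z~.07) and bar end
for t in(1.2,1.3,1.4,1.5,1.571):
    a=t+.0446; g=ax+.075*np.array([-np.sin(a),-np.cos(a)])
    print(t,((proj('side',[[*g,.104]])-[250,90]+.5)*8).round(),((proj('top',[[*g,.104]])-[285,155]+.5)*8).round())
# pack
D=np.array([.5234,-.1417])
from ov import ov
yw=-.0446;c,s=np.cos(yw),np.sin(yw)
P=lambda x,y:(D[0]+c*x-s*y,D[1]+s*x+c*y)
ov('s31.png','side',(250,90,330,170),8,'o31.png',[(*P(0,0),yw,.0235,.0695,.012,.037),(*P(0,-.005),yw,.05,.118,.012,.012)])
```

```text
grip [ 0.44407552 -0.2329912 ] r 0.07550605570974676 theta 1.5726835071255965
[ 0.44958781 -0.23643976] 0.06991221350188181 theta 1.5270579978380525
[ 0.44802095 -0.23305585] 0.07156198212758076 theta 1.5743430787022081
1.2 [[606. 153.]] [[690. 410.]]
1.3 [[604. 164.]] [[672. 415.]]
1.4 [[600. 175.]] [[655. 419.]]
1.5 [[595. 185.]] [[636. 421.]]
1.571 [[590. 192.]] [[623. 421.]]
```

View pics/o31.png

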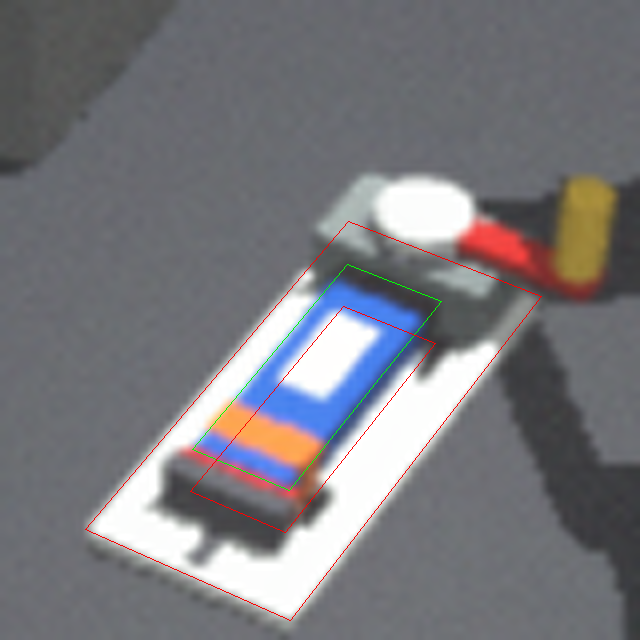

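Run:
```python
from h import *
print(finish_job())
```

```text
the job is handed in; nothing more can be done
None
```

The orange-banded pack is in the dock, terminal end against the block, with the cam lever swung fully home. I handed the job in at about 29 s of the 69 s allowed; no verdict was reported.

**What I did:**
- I lifted the pack out of the rack and stood it on the open table. I let go, then tipped it onto its broad face with the closed fingers, because the tool can only turn about its own axis.
- I gripped it again across its width and lowered it between the dock guides until it touched the bed. I let go and backed off.
- I then pushed the cam lever along its arc until it stalled on its stop with 16 N at the wrist, and backed away.

**Last checks, from both cameras:**
- **Cam:** the angle measures 1.53 to 1.57 rad, against an end stop of 1.571.
- **Pack:** it lies flat, and its outline matches the expected clamped position against the block. I could not measure the jaw spring directly.
- **Other things:** the grey-banded pack is still in its place in the rack, and the receiver, gear, post and screwdriver look unmoved. The gripper is clear of everything.

**What disagreed:**
- **Fingertip height:** the fingertips really ended about 30 mm above the reported TCP. The first tipping pushes passed over the pack without touching it, so after that I set heights from the images and contact forces.
- **Position:** the camera fits and the TCP differed by about 2 to 3 mm, so I aligned the pack to the dock within the same images.

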